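# Seat a bar on its parallels in the bench vise

### The job

The aluminium bar nipped in the vise has lifted off the two steel parallels beneath it, and one parallel has slid out sideways. Slide that parallel back until both are centred in the vise, then tap the bar down level and tight onto both parallels with the orange nylon drift, not with the gripper and without battering it. Then push on the end of one parallel to prove that it no longer slides, stand the drift back on its rubber mat, let go, and leave everything else alone.

Things in the scene. Friction and masses are not known exactly. Their poses are not given: they have to be found in the camera images.
- vise: Blue bench vise, fixed, base 260 x 130 x 30 mm, on a dark packing plate that lifts it 1 to 10 mm off the table; bolted ears at x = -60 mm reach y = +-91 mm, 20 mm high. Origin at the base's underside (the plate's top) below the middle of the jaw gap; z up, x across the gap (handle at -x), y along the jaws. Jaws: y = -60 to +60 mm, faces at x = +-30 mm, tops at z = 95 mm.
- vise_bed (a point): Middle of the vise's steel bed, 50 mm above the vise's origin, axes as the vise's. The bed is 120 mm long in y. A rib 30 mm wide and 8 mm high along its middle leaves a 15 mm wide groove beside each jaw, in which a parallel lies.
- bar: Aluminium bar 58.5 (x) x 90 (y) x 32 (z) mm, 0.46 kg, nipped between the jaws in the middle of the gap; origin mid-underside, axes as the vise's. It can only go up or down and rock end to end. It starts 3 to 6 mm too high, up to 1.4 degrees out of level. Some 6 to 10 N on its top push it down and it stays where it is left. Seated, its underside is 75 mm above the vise's origin.
- bar_top (a point): Middle of the bar's top face, 32 mm above its origin, 107 mm above the vise's when it just touches the parallels, up to 1 mm less when jammed. Just bringing it down to the parallels does not pinch them: press well beyond what moves it, to a steady 23 to 28 N near each end and at the middle, and it jams on them and stays so. Over 40 N, even for a moment, mars the bar.
- parallel_a: Ground steel strip 12 (x) x 150 (y) x 25 (z) mm, 0.35 kg, loose on the vise's bed in one groove (vise x about -22 or +22 mm), along the jaws; origin mid-underside. Centred (middle at vise y = 0) it stands 15 mm out past the jaws at each end. Either a or b has slid out 22 to 42 mm to the vise's +y side, the other is centred. While the bar is off them, about 2 N slide one.
- parallel_a_mid (a point): Centre of parallel a, 12.5 mm above its underside.
- parallel_b: The other parallel, of the same size, in the other groove.
- parallel_b_mid (a point): Centre of parallel b.
- drift: Orange nylon drift, a plain round rod 28 mm in diameter and 110 mm long, 0.09 kg, standing upright on the mat; origin at the middle of its lower end face, z along the rod.
- drift_mid (a point): Centre of the drift, 55 mm above its lower end.
- mat: Black rubber mat 120 x 120 x 6 mm, fixed to the table; origin at the middle of its underside.
- mat_top (a point): Middle of the mat's top face, 6 mm above the table.
- hammer: Bystander: steel hammer lying on the left of the table.
- wrench: Bystander: steel wrench lying at the back right.
- spare_parallel: Bystander: dark steel strip 12 x 150 x 35 mm lying to the left of the vise.
- offcut: Bystander: aluminium offcut 60 x 70 x 32 mm.
- spray_can: Bystander: can 60 mm in diameter, 170 mm high, at the back right.
- drill: Bystander: cordless drill standing on its battery, about 200 mm high, at the back left.
There are look-alikes about, which are no part of the job. There is more than one size of the drift; the one meant has the size given above.

How it is judged (in metres and radians):
On the way, in this order (a step that is already met when the one before it is completed fails the run):
1. both parallels are centred in the vise (within 7 mm along the jaws) (y of parallel_a_mid in the frame of vise_bed between -0.007 and 0.007 m and y of parallel_b_mid in the frame of vise_bed between -0.007 and 0.007 m), for 0.2 s.
2. the bar, with nothing pressing on it, sits level and pinches each parallel with more than 6 N (contact force between bar and parallel_a above 6 N and contact force between bar and parallel_b above 6 N and angle between bar's own z axis and vertical below 0.008 rad and contact force between bar and drift below 0.3 N), for 0.2 s.
3. a parallel is pushed on its end with more than 3 N while both are pinched (more than 4 N each) ((contact force between any of drift, the fingers and parallel_a above 3 N or contact force between any of drift, the fingers and parallel_b above 3 N) and contact force between bar and parallel_a above 4 N and contact force between bar and parallel_b above 4 N), for 0.1 s.
At the end, for the whole second after the job is handed in: Both parallels are centred in the vise within 7 mm along the jaws, the bar sits level within 0.008 rad and pinches each of them with more than 6 N, and the drift stands upright at rest on its mat, its axis within 55 mm of the mat's middle (all of step 1 and contact force between bar and parallel_a above 6 N and contact force between bar and parallel_b above 6 N and angle between bar's own z axis and vertical below 0.008 rad and horizontal distance between drift and mat_top below 0.055 m and z of drift in the frame of mat_top below 0.004 m and angle between drift's own z axis and vertical below 0.1 rad and linear speed of drift below 0.02 m/s); the robot touches nothing.
It fails at once if the bar is battered: pressed or struck with more than 40 N (contact force between bar and drift above 40 N).
It fails at once if the gripper or arm itself presses on the bar (contact force between any of the fingers, the arm and bar above 2 N).
It fails at once if a bystander is moved more than 20 mm (distance of any of hammer, wrench, spare_parallel, offcut, spray_can, drill from where it was at the start of the episode above 0.02 m).
It also fails if it takes over 72 s, if anything falls off the work surface, if the arm or the gripper's body presses on something with over 40 N, if the wrist force passes 120 N, or if a joint passes its speed limit or range.

### The arm

A 6-joint arm with a two-finger parallel gripper is mounted at the origin on the work surface. World frame = base frame: x ahead of the robot, y to its left, z up, the work surface at z = 0. Lengths are in m, angles in degrees, forces in N, time in s.
With the tool pointing down it reaches from about 0.35 to 0.975 m from the base axis. Payload 7.1 kg.
Tool frame: the origin (TCP) lies at the very end of the fingers, on their centre line; the grasp point (between the pads) lies 19 mm behind it; z points along the fingers, y is the direction in which the jaws open and shut (so a half turn about z gives the same grasp; the last joint's range is limited). The gripper opens to 88 mm and grips with 3 to 60 N. Pads are 20 mm wide; open, the fingers measure 115 mm over their backs; the gripper's body (75 mm by 178 mm) begins 61 mm behind the grasp point.
Start: joints at [73.453, 24.242, 93.386, -0, 62.372, -1.089], TCP at [0.167, 0.602, 0.202] pointing down, gripper open.
Joint ranges: [-172.04, 172.04], [-51.8, 120.97], [4.93, 147.93], [-75.15, 255.16], [6.16, 154.13], [-145.62, 145.62]. Speed limits (degrees/s): [136.94, 136.94, 172.46, 180, 180, 180].

### API

Orientations are given as a 3x3 rotation matrix whose columns are the frame's x, y, z axes.
In Python, from rig import bot, optics, sign_off gives the robot as it stands. The module is installed in compiled form; this text tells all that it offers.
- The arm moves only by the tool step_arm, never from a script. Its argument "moves" is a list of rows, each a list of 4 numbers: the shift along the tool's x, y, z in mm, then the turn about the tool's z in rad. In form: [[x, y, z, yaw], ...]. A call has 1 to 5 rows; each row shifts and turns the pose as measured when the row begins, along the tool's axes as they then stand; what a row does not reach is not made up. A row lasts 1/8 s, in which the tool goes at most 62.5 mm and 10.7 degrees, less where a joint would pass 70% of its speed; a pose out of reach is approached as far as the arm can. A call with a gripper value outside its range is refused whole. "hand" is the opening, from -1 (shut) to 1 (fully open), set as the call begins (left out, the last holds). The fingers move at their own pace and stop on an object; "squeeze" is the grip in N (left out, the last holds). Time passes only in rows, so rows that do not move let the fingers close. It gives the time, the measured TCP pose, the force and the opening at its end, in the units of the state.
- bot.observe(): the state, without advancing time (a new reading comes with each control period).
- optics.grab_frame(name): name is "scene" or "top" or "wrist"; returns (picture, depth): 400x640x3 uint8, red, green, blue; 400x640 float32, m along the optical axis (not along the pixel's ray), 0 where there is no reading.
- optics.camera_model(name): a dict with "fx", "fy", "cx", "cy" (pixels), "T" (4x4, takes a point from camera to world coordinates); the wrist camera has in their place "T_tool_cam" (4x4, takes a point from camera to tool coordinates, whose origin is the TCP and whose axes are the flange's). Camera axes: x right, y down, z forward; pixel columns grow to the right and rows downward; lengths in m; the calibration is good to about 2 mm. A picture is of the moment at which its call begins: read the wrist's pose just before it. camera_model takes no time and is no camera call.
- sign_off(): hands the job in, once; it reports no verdict.
The state is a dict: "time_s": time; "qpos": joint angles; "dq": joint speeds; "joint_efforts": joint torques, N m; "eef_pos": TCP position; "ee_rot": TCP orientation; "contact_force": force on the tool from outside, world axes, zero at the start; "ft_torque": the same for the moment, N m; "gripper_width": opening from 0.0 (shut) to 1.0 (fully open).
Only numpy, scipy, OpenCV 4.12 (cv2) and the standard library are available. Lean on these libraries where they do the work, as an engineer would, in place of code of your own. Each camera call takes 0.05 s, during which the arm holds its last target.

## Working session

There is one attempt and no reset: what is moved stays moved. The work goes in short steps, Python scripts to look and compute and a tool call to move; the robot and the scene stay as the last step left them, time stands still between calls to the robot, and variables do not carry over. Pictures are saved under pics/ and viewed, and the job is handed in when it is done.

Besides the shell and the picture viewer there is one more tool, called by a JSON object that holds its "fn" and its "kwargs". step_arm: Moves the arm, as the interface text tells. Its arguments: {"type":"object","properties":{"moves":{"type":"array"},"hand":{"type":"number"},"squeeze":{"type":"number"}},"required":["moves"]}

```bash
mkdir -p pics
cat > h.py <<'E'
import numpy as np, cv2
from rig import bot, optics
def save(n,name):
    p,d=optics.grab_frame(n); cv2.imwrite(f'pics/{name}.png',p[:,:,::-1]); np.save(f'pics/{name}.npy',d); return p,d
E
python3 - <<'E'
from h import *
np.set_printoptions(precision=4,suppress=True)
print(bot.observe())
for n in('scene','top'):
    save(n,n+'0'); print(optics.camera_model(n))
print(optics.camera_model('wrist'))
E
```

```text
{'time_s': 0.0, 'qpos': array([73.4522, 24.2831, 93.4313, -0.0015, 62.3714, -1.0891]), 'dq': array([ 0.0676, -0.0348, -0.0691, -0.053 , -0.0053, -0.0492]), 'joint_efforts': array([  0.0005, -54.4644, -27.3651,   0.0644,   0.023 ,  -0.0001]), 'eef_pos': array([0.1664, 0.6018, 0.2011]), 'ee_rot': array([[-0.9638,  0.2665, -0.0004],
       [ 0.2665,  0.9638, -0.0014],
       [ 0.    , -0.0015, -1.    ]]), 'contact_force': array([ 0.5334,  0.3865, -0.7163]), 'ft_torque': array([-0.0239,  0.0104, -0.0587]), 'gripper_width': 1.0009810260279135}
{'fx': 392.0793421765645, 'fy': 392.0793421765645, 'cx': 322.3173999004116, 'cy': 191.63355394542313, 'T': array([[ 0.4277,  0.5641, -0.7063,  1.3334],
       [ 0.9039, -0.2714,  0.3305, -0.3417],
       [-0.0052, -0.7798, -0.626 ,  0.8248],
       [ 0.    ,  0.    ,  0.    ,  1.    ]])}
{'fx': 420.57064764605184, 'fy': 420.57064764605184, 'cx': 324.44680017209214, 'cy': 199.97043447362338, 'T': array([[-0.007 , -0.994 ,  0.1096,  0.3593],
       [-1.    ,  0.0071,  0.0009,  0.0504],
       [-0.0017, -0.1096, -0.994 ,  1.5371],
       [ 0.    ,  0.    ,  0.    ,  1.    ]])}
{'fx': 310.3634968156822, 'fy': 310.3634968156822, 'cx': 319.326391452799, 'cy': 197.9327171689043, 'T_tool_cam': array([[ 0.0006, -0.9565, -0.2918,  0.0792],
       [ 1.    ,  0.0006,  0.0002, -0.001 ],
       [-0.    , -0.2918,  0.9565, -0.1819],
       [ 0.    ,  0.    ,  0.    ,  1.    ]])}
```

View pics/scene0.png

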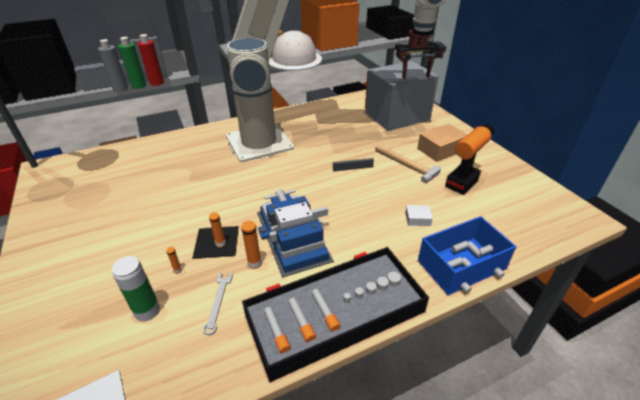

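View pics/top0.png

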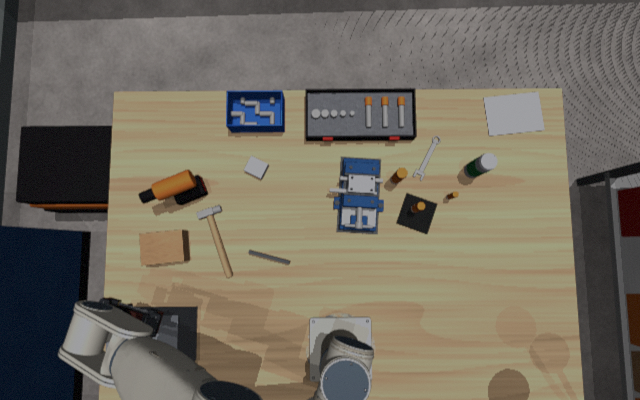

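The overview shows the vise near top-image (360,195) with its handle towards the robot. The mat is at (417,213) with a drift on it, and look-alike drifts are at (398,176) and (453,195).

```bash
cat >> h.py <<'E'
def world(n,u,v,d):
    c=optics.camera_model(n); p=np.array([(u-c['cx'])/c['fx']*d,(v-c['cy'])/c['fy']*d,d,1]); return (c['T']@p)[:3]
def ray(c,T,u,v,z):
    r=T[:3,:3]@np.array([(u-c['cx'])/c['fx'],(v-c['cy'])/c['fy'],1]); return T[:3,3]+r*(z-T[2,3])/r[2]
E
python3 - <<'E'
from h import *
np.set_printoptions(precision=3,suppress=True)
p=cv2.imread('pics/top0.png');d=np.load('pics/top0.npy')
cv2.imwrite('pics/topc.png',cv2.resize(p[140:245,320:470],None,fx=5,fy=5,interpolation=cv2.INTER_CUBIC))
s=cv2.imread('pics/scene0.png')
cv2.imwrite('pics/scenec.png',cv2.resize(s[180:290,150:350],None,fx=4,fy=4,interpolation=cv2.INTER_CUBIC))
for u,v in[(362,185),(345,185),(378,185),(420,206),(398,174),(454,195),(405,225),(330,260),(340,190)]:
    print(u,v,world('top',u,v,d[v,u]))
hsv=cv2.cvtColor(p,cv2.COLOR_BGR2HSV)
for nm,lo,hi in(('blue',(100,80,30),(130,255,255)),('black',(0,0,0),(180,255,50)),('orange',(5,150,80),(18,255,255))):
    m=cv2.inRange(hsv,lo,hi); 
    for c in cv2.findContours(m,0,2)[0]:
        r=cv2.minAreaRect(c)
        if cv2.contourArea(c)>20 and 320<r[0][0]<470 and 140<r[0][1]<250: print(nm,r)
E
```

```text
362 185 [ 0.567 -0.077  0.113]
345 185 [ 0.573 -0.021  0.07 ]
378 185 [ 0.582 -0.146  0.003]
420 206 [ 0.493 -0.271  0.12 ]
398 174 [ 0.598 -0.195  0.146]
454 195 [ 0.533 -0.398  0.088]
405 225 [ 0.434 -0.24   0.007]
330 260 [0.31  0.033 0.005]
340 190 [ 0.554 -0.003  0.081]
blue ((364.0, 220.0), (8.0, 4.0), 90.0)
blue ((353.0, 219.0), (8.0, 4.0), 90.0)
blue ((357.69378662109375, 212.49639892578125), (49.15586471557617, 35.21710205078125), 3.6913859844207764)
blue ((360.5, 166.5), (17.0, 37.0), 90.0)
black ((416.3920593261719, 213.310302734375), (31.661176681518555, 31.127330780029297), 19.179006576538086)
```

View pics/topc.png

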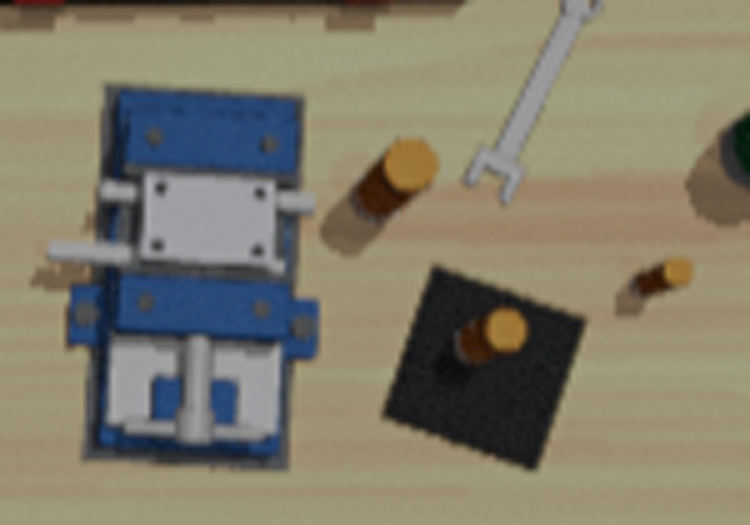

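View pics/scenec.png

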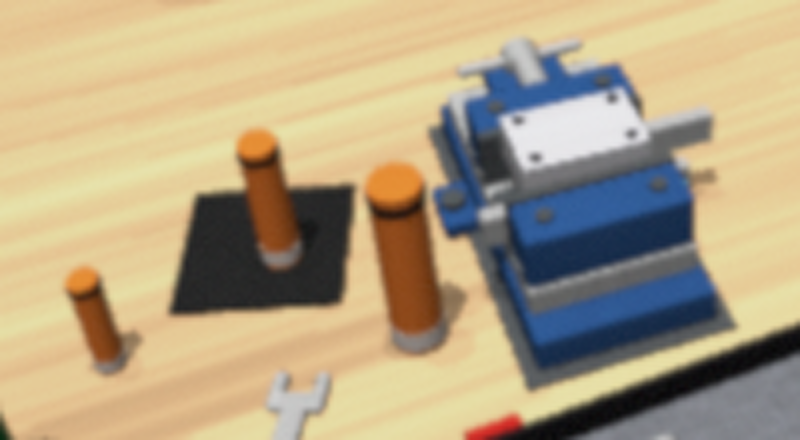

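The left (+y) end of the parallel on the handle side sticks out, at crop (50,250), which is pixel (330,190) in the full picture. The mat drift and the vise pose are clear, so I'll go over the vise with the wrist camera.

```bash
cat >> h.py <<'E'
def plan(pos,ang,n=None,step=45,ystep=9):
    s=bot.observe(); p=np.array(s['eef_pos']); R=np.array(s['ee_rot'])
    a=np.arctan2(R[1,0],R[0,0]); da=(np.radians(ang)-a+np.pi)%(2*np.pi)-np.pi
    d=np.array(pos)-p
    if n is None: n=max(1,int(np.ceil(max(np.linalg.norm(d)*1000/step,abs(np.degrees(da))/ystep))))
    out=[]
    for i in range(n):
        ai=a+da*i/n; c,sn=np.cos(ai),np.sin(ai); w=d/n*1000
        out.append([round(float(x),1) for x in (c*w[0]+sn*w[1], sn*w[0]-c*w[1], -w[2])]+[round(float(-da/n),3)])
    print('at',np.round(p*1000,1),'ang',round(np.degrees(a),2),'F',np.round(s['contact_force'],1),'t',round(s['time_s'],2),'g',round(s['gripper_width'],3)); print(out)
E
python3 - <<'E'
from h import *
plan([0.54,-0.06,0.32],90,step=50)
E
```

```text
at [166.4 601.9 201.2] ang 164.54 F [ 0.8 -0.6  0. ] t 0.1 g 0.999
[[-33.5, -33.6, -7.4, 0.081], [-36.2, -30.8, -7.4, 0.081], [-38.5, -27.8, -7.4, 0.081], [-40.7, -24.6, -7.4, 0.081], [-42.5, -21.2, -7.4, 0.081], [-44.1, -17.6, -7.4, 0.081], [-45.4, -14.0, -7.4, 0.081], [-46.4, -10.3, -7.4, 0.081], [-47.1, -6.5, -7.4, 0.081], [-47.4, -2.6, -7.4, 0.081], [-47.5, 1.2, -7.4, 0.081], [-47.2, 5.1, -7.4, 0.081], [-46.7, 8.9, -7.4, 0.081], [-45.8, 12.7, -7.4, 0.081], [-44.6, 16.3, -7.4, 0.081], [-43.1, 19.9, -7.4, 0.081]]
```

{"fn": "step_arm", "kwargs": {"moves": [[-33,-33,-25,0.08],[-36,-31,-25,0.08],[-38,-28,-25,0.08],[-41,-25,-20,0.08],[-42,-21,-15,0.08]], "hand": -1}}

```text
time_s: 0.72
eef_pos: [0.2825, 0.3905, 0.311]
ee_rot: [[-0.779, 0.627, -0.003], [0.627, 0.779, -0.007], [-0.003, -0.007, -1.0]]
contact_force: [0.1, 1.8, -0.1]
gripper_width: 0.469
```

{"fn": "step_arm", "kwargs": {"moves": [[-44,-18,-7,0.08],[-45,-14,0,0.08],[-46,-10,0,0.08],[-47,-7,0,0.08],[-47,-3,0,0.08]]}}

```text
time_s: 1.35
eef_pos: [0.3994, 0.1767, 0.3205]
ee_rot: [[-0.463, 0.886, -0.0], [0.886, 0.463, -0.006], [-0.005, -0.003, -1.0]]
contact_force: [0.4, 0.4, -1.6]
gripper_width: 0.007
```

Run:
```python
from h import *
plan([0.54,-0.06,0.32],90,step=50)
```

```text
at [399.4 176.7 320.5] ang 117.56 F [ 0.4  0.4 -1.6] t 1.35 g 0.007
[[-45.8, 2.5, 0.1, 0.08], [-45.5, 6.2, 0.1, 0.08], [-44.8, 9.8, 0.1, 0.08], [-43.9, 13.4, 0.1, 0.08], [-42.7, 16.8, 0.1, 0.08], [-41.2, 20.2, 0.1, 0.08]]
```

{"fn": "step_arm", "kwargs": {"moves": [[-51,3,0,0.09],[-51,8,0,0.09],[-50,13,0,0.09],[-50,17,0,0.09],[-47,21,0,0.09]]}}

```text
time_s: 1.98
eef_pos: [0.5341, -0.0535, 0.321]
ee_rot: [[-0.016, 1.0, -0.001], [1.0, 0.016, -0.005], [-0.005, -0.001, -1.0]]
contact_force: [-0.6, -0.1, 1.1]
gripper_width: 0.003
```

{"fn": "step_arm", "kwargs": {"moves": [[0,0,0,0]]}}

```text
time_s: 2.1
eef_pos: [0.535, -0.0561, 0.3202]
ee_rot: [[-0.011, 1.0, -0.002], [1.0, 0.011, -0.005], [-0.005, -0.002, -1.0]]
contact_force: [0.1, 0.8, 0.3]
gripper_width: 0.012
```

```bash
cat >> h.py <<'E'
def wgrab(name):
    s=bot.observe(); p,d=save('wrist',name); c=optics.camera_model('wrist')
    T=np.eye(4);T[:3,:3]=s['ee_rot'];T[:3,3]=s['eef_pos'];T=T@c['T_tool_cam']; np.save(f'pics/{name}_T.npy',T); return p,d,c,T
E
python3 - <<'E'
from h import *
plan([0.54,-0.06,0.32],90,step=50)
wgrab('w1')
E
```

```text
at [535.  -56.1 320.2] ang 90.64 F [0.1 0.8 0.3] t 2.1 g 0.012
[[-3.9, 4.9, 0.2, 0.011]]
```

View pics/w1.png

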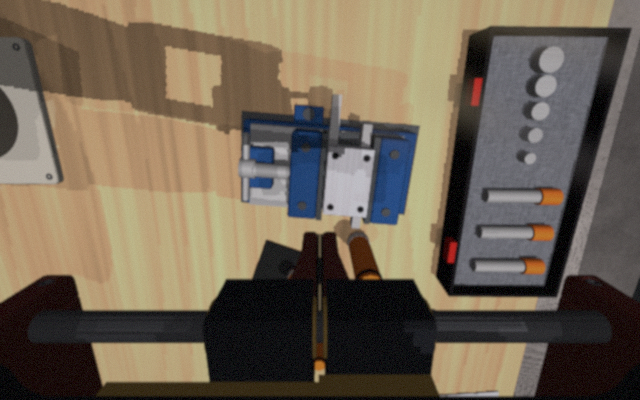

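The wrist view has the bar top centred around (349,180). The slid parallel's end is at (336,96) and the other parallel's +y end is at (367,126).

Run:
```python
from h import *
p=cv2.imread('pics/w1.png')
cv2.imwrite('pics/w1c.png',cv2.resize(p[85:235,235:425],None,fx=4,fy=4,interpolation=cv2.INTER_CUBIC))
```

```text
(no output)
```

View pics/w1c.png

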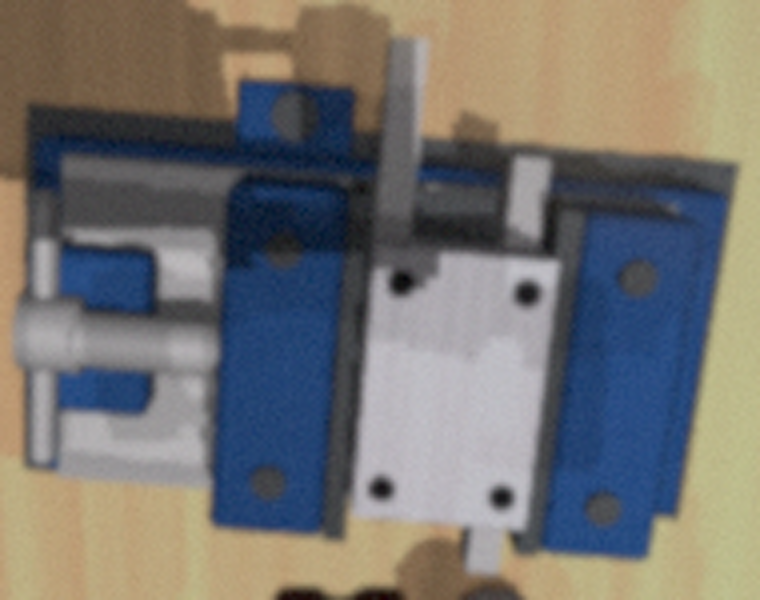

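Run:
```python
from h import *
np.set_printoptions(precision=4,suppress=True)
d=np.load('pics/w1.npy');T=np.load('pics/w1_T.npy');c=optics.camera_model('wrist')
def dz(cx,cy):
    u,v=235+cx/4,85+cy/4; q=d[int(v)-1:int(v)+2,int(u)-1:int(u)+2]; D=np.median(q)
    return (T@np.array([(u-c['cx'])/c['fx']*D,(v-c['cy'])/c['fy']*D,D,1]))[:3]
for n,x,y in [('bar+y',465,285),('bar mid',460,390),('bar-y',440,490),('jawL',275,350),('jawR',620,400),('jawL2',250,430),('jawR2',590,460),('parA',403,120),('parB',525,200),('table',600,60)]: print(n,dz(x,y))
R=lambda x,y,z: ray(c,T,235+x/4,85+y/4,z)
B=[R(x,y,.116)[:2] for x,y in[(375,247),(560,260),(525,530),(352,518)]]; B=np.array(B);print(B, B.mean(0))
print('y ax angles',[np.degrees(np.arctan2(*(a-b)[::-1])) for a,b in((B[0],B[3]),(B[1],B[2]))],[np.degrees(np.arctan2(*(a-b)[::-1]))for a,b in((B[1],B[0]),(B[2],B[3]))])
print('A end',R(390,38,.083),R(425,38,.083)); print('B ends',R(515,157,.083),R(550,157,.083),R(467,572,.083),R(500,574,.083))
```

```text
bar+y [ 0.5756 -0.0416  0.1123]
bar mid [ 0.5753 -0.0754  0.1135]
bar-y [ 0.57   -0.1093  0.1142]
jawL [ 0.5148 -0.0668  0.0965]
jawR [ 0.6311 -0.0826  0.0965]
jawL2 [ 0.5062 -0.0947  0.0965]
jawR2 [ 0.6224 -0.1037  0.0971]
parA [0.5565 0.007  0.0763]
parB [ 0.5983 -0.0186  0.0764]
table [ 0.6357  0.0273 -0.001 ]
[[ 0.5469 -0.0295]
 [ 0.6044 -0.0328]
 [ 0.5986 -0.1224]
 [ 0.5411 -0.1189]] [ 0.5727 -0.0759]
y ax angles [np.float64(86.31685957407589), np.float64(86.30069935111614)] [np.float64(-3.3124231930885477), np.float64(-3.50748852953082)]
A end [0.5513 0.0326 0.083 ] [0.5625 0.0328 0.083 ]
B ends [ 0.5933 -0.004   0.083 ] [ 0.6048 -0.0039  0.083 ] [ 0.5838 -0.1515  0.083 ] [ 0.5958 -0.1521  0.083 ]
```

```bash
cat >> h.py <<'E'
def V(x,y,c=(0.5727,-0.0765)): # vise xy -> world
    a=np.radians(-3.6); return np.array([c[0]+np.cos(a)*x-np.sin(a)*y, c[1]+np.sin(a)*x+np.cos(a)*y])
E
python3 - <<'E'
from h import *
plan([*V(-.022,.14),.058],86.4,step=60)
E
```

```text
at [534.1 -54.8 320.2] ang 90.75 F [0.2 0.6 0.5] t 2.15 g 0.005
[[23.8, 5.4, 52.4, 0.015], [23.9, 5.0, 52.4, 0.015], [24.0, 4.7, 52.4, 0.015], [24.0, 4.3, 52.4, 0.015], [24.1, 3.9, 52.4, 0.015]]
```

{"fn": "step_arm", "kwargs": {"moves": [[50,6,20,0.03],[48,6,20,0.03],[20,5,50,0.015],[0,4,60,0],[0,2,45,0]]}}

```text
time_s: 2.78
eef_pos: [0.5581, 0.0706, 0.124]
ee_rot: [[0.057, 0.998, 0.006], [0.998, -0.057, -0.003], [-0.002, 0.006, -1.0]]
contact_force: [0.3, 0.4, 0.3]
gripper_width: 0.007
```

Run:
```python
from h import *
plan([*V(-.022,.14),.058],86.4,step=60)
plan([*V(-.022,.085),.058],86.4,n=1)
```

```text
at [558.1  70.6 124. ] ang 86.72 F [0.3 0.4 0.3] t 2.77 g 0.007
[[-2.9, 0.9, 33.0, 0.003], [-2.9, 0.9, 33.0, 0.003]]
at [558.1  70.6 124. ] ang 86.72 F [0.3 0.4 0.3] t 2.77 g 0.007
[[-60.9, 1.5, 66.0, 0.006]]
```

{"fn": "step_arm", "kwargs": {"moves": [[0,1,33,0.003],[-3,1,30,0.003],[-10,0,3,0],[-8,0,0,0]]}}

```text
time_s: 3.28
eef_pos: [0.5534, 0.0532, 0.0538]
ee_rot: [[0.054, 0.999, -0.002], [0.999, -0.054, -0.003], [-0.003, -0.002, -1.0]]
contact_force: [0.3, 0.5, 0.3]
gripper_width: 0.005
```

Run:
```python
from h import *
plan([*V(-.022,.085),.058],86.4,step=8)
wgrab('w2')
```

```text
at [553.4  53.2  53.8] ang 86.9 F [0.3 0.5 0.3] t 3.27 g 0.005
[[-7.2, 0.8, -0.7, 0.001], [-7.2, 0.9, -0.7, 0.001], [-7.2, 0.9, -0.7, 0.001], [-7.2, 0.9, -0.7, 0.001], [-7.2, 0.9, -0.7, 0.001], [-7.2, 0.9, -0.7, 0.001]]
```

View pics/w2.png

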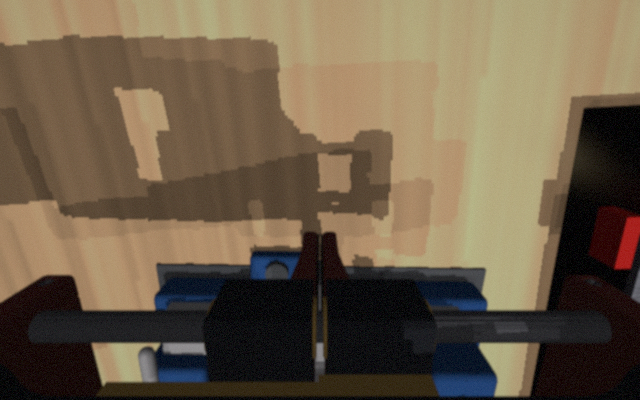

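The wrist camera's view of the contact is blocked by the gripper. I'll push on and check with the force reading and the other cameras.

{"fn": "step_arm", "kwargs": {"moves": [[-6,2,-1,0],[-6,1,0,0.003],[-6,1,-1,0.003]]}}

```text
time_s: 3.7
eef_pos: [0.5585, 0.033, 0.0593]
ee_rot: [[0.061, 0.998, 0.003], [0.998, -0.061, -0.003], [-0.002, 0.003, -1.0]]
contact_force: [-0.7, -0.7, -1.0]
gripper_width: 0.006
```

{"fn": "step_arm", "kwargs": {"moves": [[-6,1,0,0],[-6,1,0,0],[-6,1,0,0]]}}

```text
time_s: 4.08
eef_pos: [0.5609, 0.0134, 0.0599]
ee_rot: [[0.062, 0.998, 0.004], [0.998, -0.062, -0.003], [-0.002, 0.004, -1.0]]
contact_force: [0.9, 0.1, 0.2]
gripper_width: 0.005
```

Run:
```python
from h import *
plan([*V(-.022,.085),.055],86.4,step=8)
save('top','top1'); p,d=save('scene','scene1')
p=cv2.imread('pics/top1.png');s=cv2.imread('pics/scene1.png')
a=cv2.resize(p[150:240,320:410],(400,400),interpolation=3);b=cv2.resize(s[180:280,250:350],(400,400),interpolation=3)
cv2.imwrite('pics/c1.png',np.hstack([a,b]))
```

```text
at [560.9  13.4  59.9] ang 86.46 F [0.9 0.1 0.2] t 4.08 g 0.005
[[-3.9, -4.6, 4.9, 0.001]]
```

View pics/c1.png

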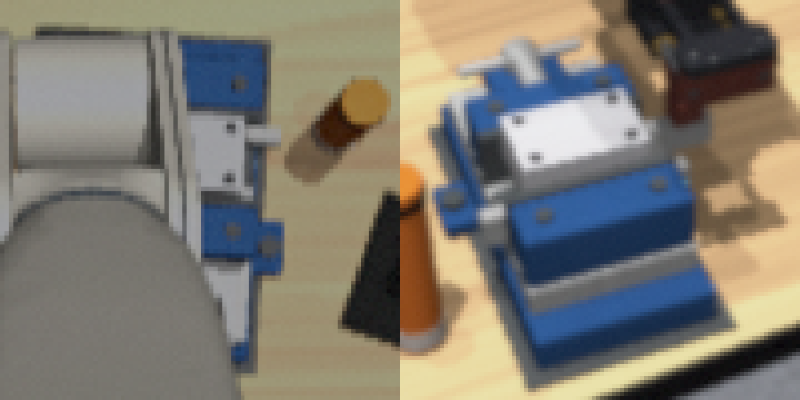

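Run:
```python
from h import *
s0=cv2.imread('pics/scene0.png');s=cv2.imread('pics/scene1.png')
f=lambda s:cv2.resize(s[180:240,290:340],(400,480),interpolation=3)
c=optics.camera_model('scene');Ti=np.linalg.inv(c['T'])
def pr(P):
    q=Ti@np.array([*P,1]);return np.array([c['fx']*q[0]/q[2]+c['cx'],c['fy']*q[1]/q[2]+c['cy']])
b=f(s)
for P,col in(((.5609,.0134,.06),(0,0,255)),((*V(-.022,.108),.077),(0,255,0)),((*V(-.022,.075),.077),(255,255,0))):
    q=(pr(P)-[290,180])*8; cv2.circle(b,tuple(int(v) for v in q),4,col,1);print(pr(P))
cv2.imwrite('pics/c2.png',np.hstack([f(s0),b]))
```

```text
[320.48321442 213.70842792]
[325.94377353 206.73154399]
[315.34145009 209.55211941]
```

View pics/c2.png

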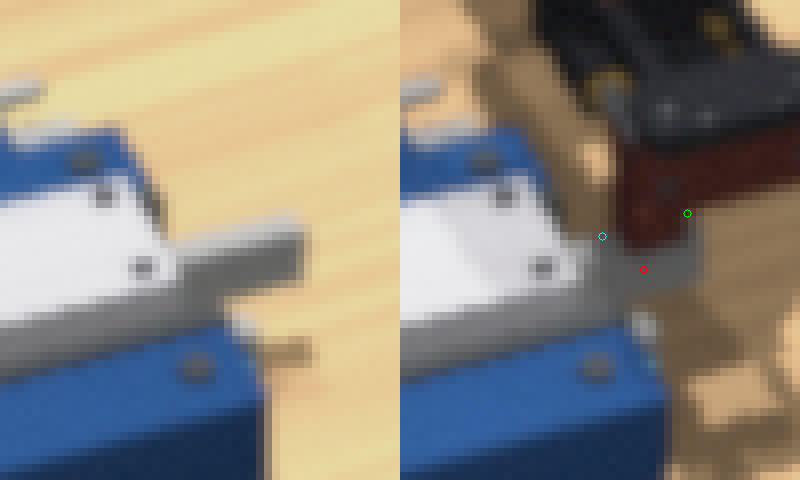

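Run:
```python
from h import *
np.set_printoptions(precision=3,suppress=True)
d=np.load('pics/scene1.npy');d0=np.load('pics/scene0.npy')
for u,v in[(319,200),(322,200),(319,206),(322,206),(325,206),(319,209),(322,209),(319,212),(322,212),(325,212),(326,214),(316,212),(312,214)]:
    print(u,v,world('scene',u,v,d[v,u]),world('scene',u,v,d0[v,u]))
print(bot.observe()['eef_pos'],bot.observe()['ee_rot'])
```

```text
319 200 [0.572 0.004 0.124] [ 0.435  0.067 -0.003]
322 200 [ 0.646 -0.021  0.189] [ 0.441  0.074 -0.   ]
319 206 [0.57  0.005 0.1  ] [ 0.46   0.055 -0.004]
322 206 [ 0.641 -0.019  0.164] [ 0.466  0.062 -0.002]
325 206 [ 0.638 -0.009  0.158] [ 0.472  0.071 -0.001]
319 209 [0.57  0.005 0.089] [0.555 0.012 0.074]
322 209 [0.572 0.013 0.087] [0.562 0.018 0.077]
319 212 [0.565 0.007 0.072] [0.562 0.008 0.069]
322 212 [0.564 0.017 0.068] [0.563 0.017 0.067]
325 212 [0.564 0.027 0.064] [0.564 0.027 0.064]
326 214 [0.564 0.03  0.055] [0.565 0.029 0.056]
316 212 [ 0.564 -0.002  0.075] [ 0.564 -0.002  0.075]
312 214 [ 0.604 -0.032  0.111] [ 0.602 -0.031  0.11 ]
[0.561 0.013 0.06 ] [[ 0.062  0.998  0.004]
 [ 0.998 -0.062 -0.003]
 [-0.002  0.004 -1.   ]]
```

Run:
```python
from h import *
np.set_printoptions(precision=3,suppress=True)
c=optics.camera_model('wrist')
for n in('w1','w2'):
    d=np.load(f'pics/{n}.npy')
    for u,v in[(310,236),(310,240),(310,250),(310,262),(310,275),(333,240),(333,262),(322,250)]:
        D=d[v,u]; print(n,u,v,(c['T_tool_cam']@[(u-c['cx'])/c['fx']*D,(v-c['cy'])/c['fy']*D,D,1])[:3])
```

```text
w1 310 236 [ 0.01  -0.004 -0.027]
w1 310 240 [ 0.01  -0.004 -0.032]
w1 310 250 [ 0.01  -0.004 -0.044]
w1 310 262 [ 0.01  -0.003 -0.055]
w1 310 275 [ 0.011 -0.003 -0.068]
w1 333 240 [ 0.01   0.008 -0.032]
w1 333 262 [ 0.01   0.007 -0.055]
w1 322 250 [ 0.009  0.002 -0.041]
w2 310 236 [ 0.01  -0.004 -0.027]
w2 310 240 [ 0.011 -0.004 -0.034]
w2 310 250 [ 0.01  -0.004 -0.044]
w2 310 262 [ 0.01  -0.003 -0.055]
w2 310 275 [ 0.01  -0.003 -0.067]
w2 333 240 [ 0.01   0.008 -0.032]
w2 333 262 [ 0.01   0.007 -0.056]
w2 322 250 [ 0.008  0.002 -0.04 ]
```

The wrist depth shows the shut fingers end about 25 mm short of the stated TCP, so the fingers passed above the parallel and it hasn't moved. I'll back off and go lower.

{"fn": "step_arm", "kwargs": {"moves": [[25,-2,0,0],[26,-1,6,0],[0,0,8,0]]}}

```text
time_s: 4.55
eef_pos: [0.5617, 0.065, 0.0456]
ee_rot: [[0.064, 0.998, 0.005], [0.998, -0.064, -0.002], [-0.002, 0.005, -1.0]]
contact_force: [0.3, 0.2, 0.5]
gripper_width: 0.007
```

Run:
```python
from h import *
plan([*V(-.022,.13),.043],86.4,step=60)
```

```text
at [561.7  65.   45.6] ang 86.34 F [0.3 0.2 0.5] t 4.55 g 0.007
[[-10.5, -2.1, 2.6, -0.001]]
```

{"fn": "step_arm", "kwargs": {"moves": [[-10,-2,2,0],[-8,0,0,0],[-7,0,0,0],[-6,0,0,0]]}}

```text
time_s: 5.05
eef_pos: [0.5565, 0.0306, 0.0427]
ee_rot: [[0.065, 0.998, 0.003], [0.998, -0.065, -0.002], [-0.002, 0.003, -1.0]]
contact_force: [-0.3, 1.2, -1.7]
gripper_width: 0.003
```

{"fn": "step_arm", "kwargs": {"moves": [[-6,0,0,0],[-6,0,0,0]]}}

```text
time_s: 5.3
eef_pos: [0.5557, 0.0173, 0.0429]
ee_rot: [[0.066, 0.998, 0.003], [0.998, -0.066, -0.002], [-0.002, 0.003, -1.0]]
contact_force: [-0.1, 2.0, -1.1]
gripper_width: 0.004
```

Run:
```python
from h import *
plan([*V(-.022,.085),.043],86.4,step=6)
p,d=save('scene','scene2')
s=cv2.imread('pics/scene2.png')
cv2.imwrite('pics/c3.png',cv2.resize(s[180:240,290:340],(500,600),interpolation=3))
```

```text
at [555.7  17.3  42.9] ang 86.23 F [-0.1  2.  -1.1] t 5.3 g 0.004
[[-3.8, 0.4, -0.0, -0.001], [-3.8, 0.4, -0.0, -0.001]]
```

View pics/c3.png

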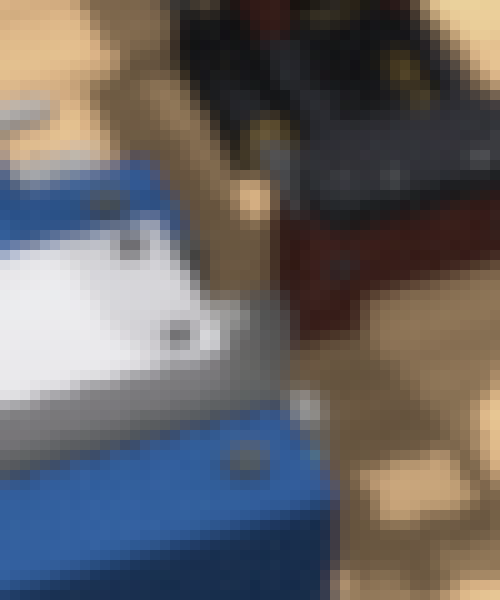

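The parallel now moves with the finger; its end in the crop is at about (290,310). About 7 mm remain.

{"fn": "step_arm", "kwargs": {"moves": [[-4,0,0,0],[-3,0,0,0],[0,0,0,0]]}}

```text
time_s: 5.72
eef_pos: [0.5553, 0.0092, 0.0431]
ee_rot: [[0.066, 0.998, 0.003], [0.998, -0.066, -0.003], [-0.003, 0.004, -1.0]]
contact_force: [0.2, 0.3, 0.2]
gripper_width: 0.005
```

Run:
```python
from h import *
plan([*V(-.022,.085),.043],86.4,step=6)
```

```text
at [555.3   9.2  43.1] ang 86.22 F [0.2 0.3 0.2] t 5.72 g 0.005
[[0.6, 0.7, 0.1, -0.003]]
```

{"fn": "step_arm", "kwargs": {"moves": [[30,0,0,0],[40,0,-40,0],[0,0,-60,0],[-40,0,-60,0],[-40,0,-60,0]]}}

```text
time_s: 6.35
eef_pos: [0.553, 0.012, 0.249]
ee_rot: [[0.061, 0.998, -0.005], [0.998, -0.061, -0.005], [-0.005, -0.004, -1.0]]
contact_force: [0.2, -0.6, 0.6]
gripper_width: 0.005
```

{"fn": "step_arm", "kwargs": {"moves": [[-40,0,-40,0],[-10,0,0,0],[0,0,0,0]], "hand": 1}}

```text
time_s: 6.72
eef_pos: [0.5515, -0.0406, 0.295]
ee_rot: [[0.063, 0.998, 0.004], [0.998, -0.063, -0.007], [-0.006, 0.004, -1.0]]
contact_force: [0.1, 1.1, 0.7]
gripper_width: 0.306
```

Run:
```python
from h import *
plan([.54,-.06,.32],86.4)
wgrab('w3')
p=cv2.imread('pics/w3.png')
cv2.imwrite('pics/w3c.png',cv2.resize(p[40:240,215:415],(800,800),interpolation=3)[:600])
```

```text
at [551.5 -40.6 295. ] ang 86.41 F [0.1 1.1 0.7] t 6.72 g 0.306
[[-20.0, -10.3, -25.0, 0.0]]
```

View pics/w3.png

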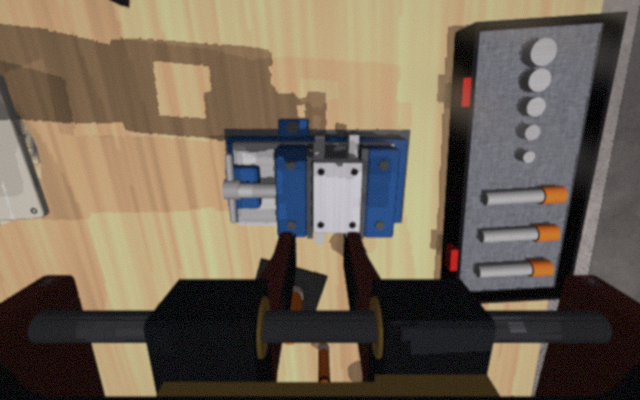

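Run:
```python
from h import *
p=cv2.imread('pics/w3.png')
cv2.imwrite('pics/w3c.png',cv2.resize(p[115:250,265:400],(600,600),interpolation=3))
```

```text
(no output)
```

View pics/w3c.png

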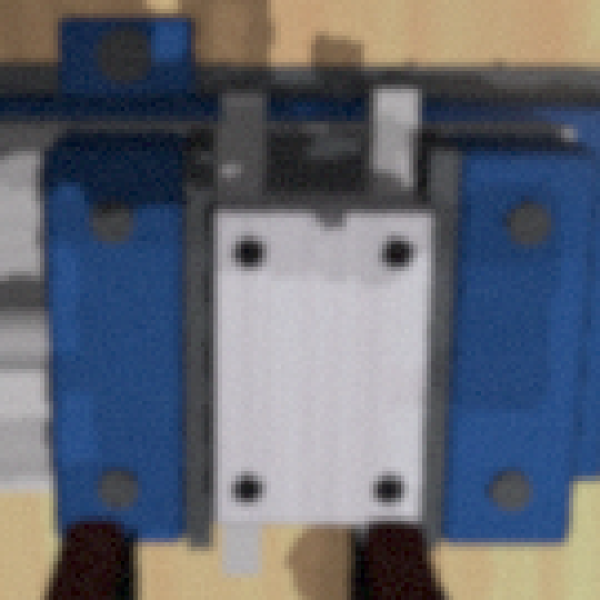

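Parallel ends A and B now sit at crop rows 90 and 85, about 1.3 mm apart, so both are centred. Next I'll locate the drift.

Run:
```python
from h import *
np.set_printoptions(precision=4,suppress=True)
c=optics.camera_model('top')
print('drift top',ray(c,c['T'],421.4,206,.116),'mat',ray(c,c['T'],416.4,213.3,.006))
s=optics.camera_model('scene')
# scenec crop (258,146) top ellipse centre ; bottom (278,250)
print('scene top',ray(s,s['T'],150+258/4,180+146/4,.116),'bottom',ray(s,s['T'],150+280/4,180+252/4,.006))
print('big top', ray(c,c['T'],320+411/5,140+165/5,.146))
print('can',ray(c,c['T'],484,163,.17))
```

```text
drift top [ 0.493  -0.2771  0.116 ] mat [ 0.4767 -0.2834  0.006 ]
scene top [ 0.5045 -0.2736  0.116 ] bottom [ 0.4951 -0.2752  0.006 ]
big top [ 0.6016 -0.2095  0.146 ]
can [ 0.6289 -0.4758  0.17  ]
```

Run:
```python
from h import *
plan([.496,-.275,.25],50,step=50)
```

```text
at [551.7 -40.2 295. ] ang 86.44 F [-0.4 -0.7  0.5] t 6.78 g 0.35
[[-47.6, -8.2, 9.0, 0.127], [-48.2, -2.1, 9.0, 0.127], [-48.1, 4.0, 9.0, 0.127], [-47.2, 10.1, 9.0, 0.127], [-45.5, 16.0, 9.0, 0.127]]
```

{"fn": "step_arm", "kwargs": {"moves": [[-48,-8,9,0.13],[-48,-2,9,0.13],[-48,4,9,0.13],[-47,10,9,0.13],[-45,16,9,0.13]]}}

```text
time_s: 7.4
eef_pos: [0.4925, -0.2709, 0.2415]
ee_rot: [[0.659, 0.752, -0.007], [0.752, -0.659, -0.0], [-0.005, -0.005, -1.0]]
contact_force: [0.4, 0.7, -0.5]
gripper_width: 0.925
```

{"fn": "step_arm", "kwargs": {"moves": [[0,0,0,0]]}}

```text
time_s: 7.52
eef_pos: [0.4911, -0.2717, 0.2388]
ee_rot: [[0.662, 0.75, -0.011], [0.75, -0.662, 0.002], [-0.006, -0.009, -1.0]]
contact_force: [-0.4, 1.2, -0.8]
gripper_width: 0.993
```

Run:
```python
from h import *
plan([.496,-.275,.25],50,step=50)
wgrab('w4')
```

```text
at [ 491.1 -271.7  238.8] ang 48.57 F [-0.4  1.2 -0.8] t 7.53 g 0.993
[[0.8, 5.9, -11.2, -0.025]]
```

View pics/w4.png

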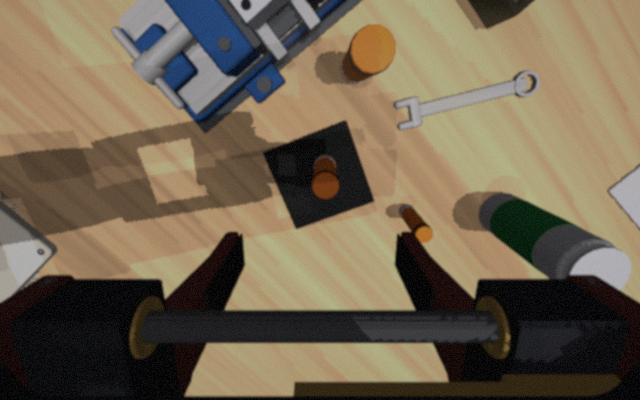

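The drift's top is at (325,185) and its foot near (324,163). The mat corners are (264,153), (345,121), (374,200) and (296,228).

Run:
```python
from h import *
np.set_printoptions(precision=4,suppress=True)
p=cv2.imread('pics/w4.png');T=np.load('pics/w4_T.npy');c=optics.camera_model('wrist');d=np.load('pics/w4.npy')
D=d[186,325];print('z top',(T@[(325-c['cx'])/c['fx']*D,(186-c['cy'])/c['fy']*D,D,1])[:3])
print('drift top',ray(c,T,325,185,.116),'foot',ray(c,T,325,167,.006))
m=np.mean([ray(c,T,u,v,.006) for u,v in[(264,153),(345,121),(374,200),(296,228)]],0);print('mat',m)
# fingertip positions in tool
for u,v in[(238,240),(403,240),(238,260)]:
    D=d[v,u]; print((c['T_tool_cam']@[(u-c['cx'])/c['fx']*D,(v-c['cy'])/c['fy']*D,D,1])[:3])
hsv=cv2.cvtColor(p,cv2.COLOR_BGR2HSV);mk=cv2.inRange(hsv,(3,120,40),(20,255,255))
for q in cv2.findContours(mk,0,2)[0]:
    if cv2.contourArea(q)>100: print(cv2.boundingRect(q))
cv2.imwrite('pics/w4c.png',cv2.resize(p[110:240,255:385],(600,600),interpolation=3))
```

```text
z top [ 0.4946 -0.277   0.1142]
drift top [ 0.4956 -0.2758  0.116 ] foot [ 0.4936 -0.2794  0.006 ]
mat [ 0.4789 -0.2853  0.006 ]
[ 0.0093 -0.0424 -0.0282]
[ 0.0094  0.0467 -0.0283]
[ 0.0003 -0.0417 -0.0338]
(295, 375, 325, 21)
(476, 297, 35, 62)
(129, 297, 33, 62)
(402, 208, 31, 37)
(311, 158, 29, 42)
(343, 24, 53, 57)
```

View pics/w4c.png

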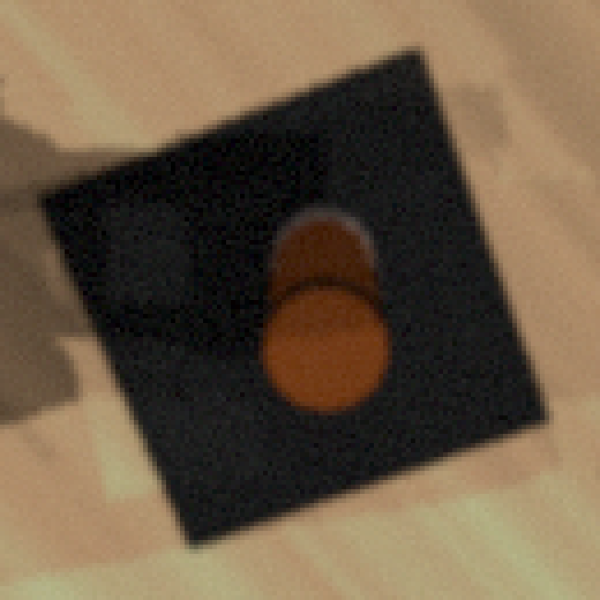

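Run:
```python
from h import *
plan([.4952,-.2765,.041],50,step=50)
```

```text
at [ 491.4 -270.4  239. ] ang 48.71 F [1.1 0.5 0.1] t 7.58 g 1.002
[[-0.5, 1.7, 49.5, -0.006], [-0.5, 1.7, 49.5, -0.006], [-0.5, 1.7, 49.5, -0.006], [-0.6, 1.7, 49.5, -0.006]]
```

{"fn": "step_arm", "kwargs": {"moves": [[-1,5,30,-0.02],[0,2,20,0],[0,0,10,0]]}}

```text
time_s: 7.95
eef_pos: [0.4972, -0.2706, 0.1764]
ee_rot: [[0.638, 0.77, -0.012], [0.77, -0.638, 0.004], [-0.004, -0.012, -1.0]]
contact_force: [-0.4, 0.5, 0.6]
gripper_width: 0.996
```

Run:
```python
from h import *
plan([.4952,-.2765,.041],50,step=50)
```

```text
at [ 497.2 -270.6  176.4] ang 50.36 F [-0.4  0.5  0.6] t 7.95 g 0.996
[[-1.9, 0.7, 45.1, 0.002], [-1.9, 0.7, 45.1, 0.002], [-1.9, 0.8, 45.1, 0.002]]
```

{"fn": "step_arm", "kwargs": {"moves": [[-3,1,30,0],[-2,1,40,0],[0,0,40,0],[0,0,25,0]]}}

```text
time_s: 8.45
eef_pos: [0.4977, -0.2708, 0.0394]
ee_rot: [[0.631, 0.776, -0.008], [0.776, -0.631, 0.003], [-0.003, -0.008, -1.0]]
contact_force: [-0.4, 0.4, -0.8]
gripper_width: 0.995
```

Run:
```python
from h import *
print(bot.observe()['ee_rot'][:,2])
plan([.4952,-.2765,.041],50,step=50)
wgrab('w5')
```

```text
[-0.00791995  0.00269203 -0.99996501]
at [ 497.7 -270.8   39.4] ang 50.88 F [-0.4  0.4 -0.8] t 8.45 g 0.995
[[-6.0, 1.6, -1.6, 0.015]]
```

View pics/w5.png

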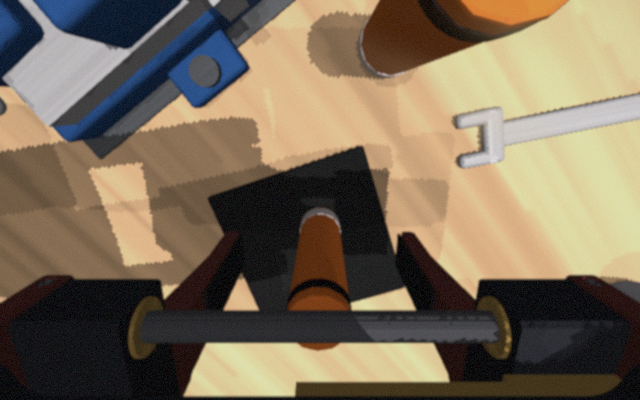

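The drift stands centred between the open fingers, foot at (321,212). I'll trim the position and close.

{"fn": "step_arm", "kwargs": {"moves": [[-6,1,-1,0.01],[0,0,0,0]]}}

```text
time_s: 8.75
eef_pos: [0.4939, -0.2743, 0.0387]
ee_rot: [[0.637, 0.771, -0.011], [0.771, -0.637, 0.005], [-0.004, -0.012, -1.0]]
contact_force: [0.3, -1.0, -0.4]
gripper_width: 1.001
```

{"fn": "step_arm", "kwargs": {"moves": [[0,0,0,0],[0,0,0,0],[0,0,0,0],[0,0,0,0]], "hand": -1, "squeeze": 50}}

```text
time_s: 9.25
eef_pos: [0.4958, -0.2753, 0.0418]
ee_rot: [[0.637, 0.771, -0.007], [0.771, -0.637, 0.002], [-0.003, -0.006, -1.0]]
contact_force: [-0.3, -0.5, -0.0]
gripper_width: 0.582
```

{"fn": "step_arm", "kwargs": {"moves": [[0,0,0,0],[0,0,0,0]]}}

```text
time_s: 9.5
eef_pos: [0.4957, -0.2753, 0.0418]
ee_rot: [[0.637, 0.771, -0.007], [0.771, -0.637, 0.002], [-0.003, -0.006, -1.0]]
contact_force: [0.2, -0.5, -0.3]
gripper_width: 0.355
```

Run:
```python
from h import *
plan([.4952,-.2765,.041],50,step=50)
```

```text
at [ 495.7 -275.3   41.8] ang 50.4 F [ 0.2 -0.5 -0.3] t 9.5 g 0.355
[[-1.3, 0.3, 0.8, 0.007]]
```

{"fn": "step_arm", "kwargs": {"moves": [[0,0,0,0],[0,0,0,0],[0,0,0,0]]}}

```text
time_s: 9.88
eef_pos: [0.4957, -0.2753, 0.0417]
ee_rot: [[0.637, 0.771, -0.007], [0.771, -0.637, 0.002], [-0.003, -0.007, -1.0]]
contact_force: [0.6, -0.4, 1.4]
gripper_width: 0.315
```

{"fn": "step_arm", "kwargs": {"moves": [[0,0,-20,0],[0,0,-40,0],[0,0,0,0]]}}

```text
time_s: 10.25
eef_pos: [0.4955, -0.2751, 0.1021]
ee_rot: [[0.637, 0.771, -0.009], [0.771, -0.637, 0.003], [-0.003, -0.009, -1.0]]
contact_force: [0.1, 0.3, -0.5]
gripper_width: 0.308
```

Run:
```python
from h import *
wgrab('w6')
p,d=save('scene','scene3');s=cv2.imread('pics/scene3.png')
cv2.imwrite('pics/c4.png',cv2.resize(s[100:290,150:350],None,fx=3,fy=3,interpolation=3))
```

```text
(no output)
```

View pics/w6.png

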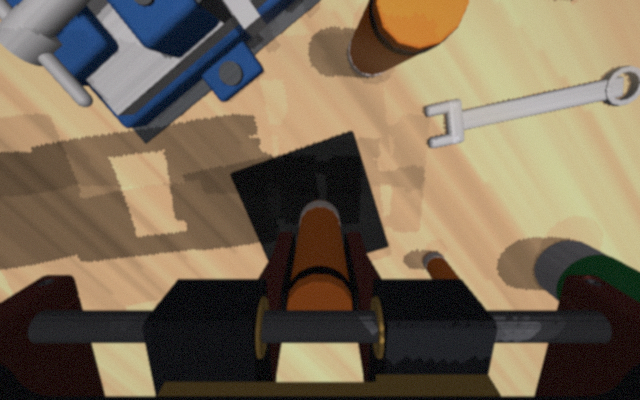

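View pics/c4.png

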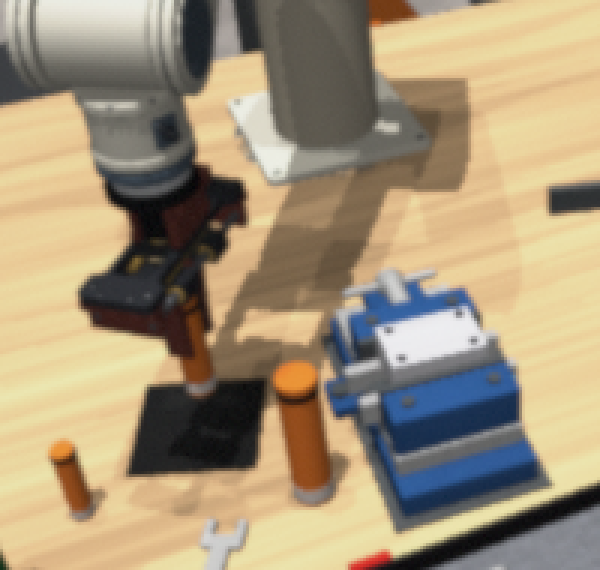

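The drift is held upright with its foot clear of the mat, and the opening of 0.31 × 88 mm ≈ 27 mm fits its 28 mm. I'll carry it over the bar's -y end, which is the higher one.

Run:
```python
from h import *
plan([*V(0,-.030),.205],50,step=45)
```

```text
at [ 493.3 -273.9   99.3] ang 50.4 F [ 0.   0.5 -1.7] t 10.35 g 0.313
[[35.7, -9.4, -21.1, 0.001], [35.7, -9.5, -21.1, 0.001], [35.7, -9.5, -21.1, 0.001], [35.6, -9.6, -21.1, 0.001], [35.6, -9.6, -21.1, 0.001]]
```

{"fn": "step_arm", "kwargs": {"moves": [[0,0,-55,0],[10,-3,-50,0],[50,-14,0,0],[55,-14,0,0],[50,-14,0,0]]}}

```text
time_s: 10.98
eef_pos: [0.5628, -0.1163, 0.1993]
ee_rot: [[0.643, 0.766, -0.025], [0.766, -0.643, 0.012], [-0.007, -0.026, -1.0]]
contact_force: [-0.2, -0.3, -0.7]
gripper_width: 0.316
```

Run:
```python
from h import *
plan([*V(0,-.030),.165],50,step=45)
```

```text
at [ 562.8 -116.3  199.3] ang 50.01 F [-0.2 -0.3 -0.7] t 10.97 g 0.316
[[12.7, -0.2, 34.3, 0.0]]
```

{"fn": "step_arm", "kwargs": {"moves": [[10,0,15,0],[3,0,10,0],[0,0,5,0],[0,0,0,0]]}}

```text
time_s: 11.48
eef_pos: [0.568, -0.1046, 0.1629]
ee_rot: [[0.64, 0.767, -0.033], [0.768, -0.64, 0.013], [-0.011, -0.033, -0.999]]
contact_force: [-0.7, 0.1, -1.3]
gripper_width: 0.312
```

Run:
```python
from h import *
print(bot.observe()['ee_rot'][:,2])
plan([*V(0,-.030),.155],50,step=45)
p,d=save('scene','scene4');s=cv2.imread('pics/scene4.png')
cv2.imwrite('pics/c5.png',cv2.resize(s[160:280,240:350],None,fx=5,fy=5,interpolation=3))
```

```text
[-0.03263486  0.01278612 -0.99938555]
at [ 568.  -104.6  162.9] ang 50.17 F [-0.7  0.1 -1.3] t 11.47 g 0.312
[[0.4, 3.3, 7.9, 0.003]]
```

View pics/c5.png

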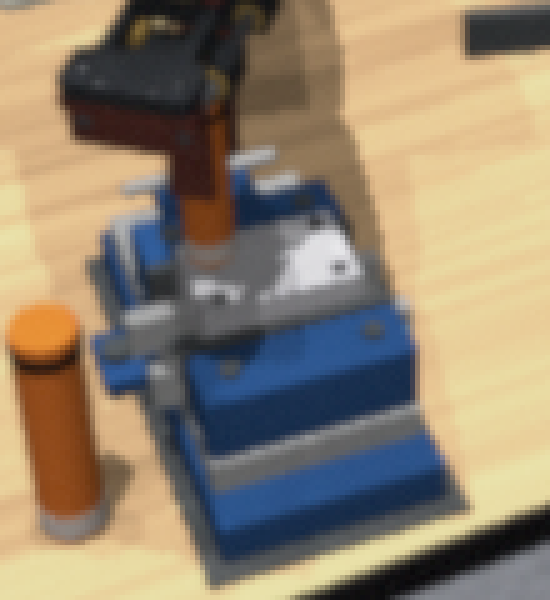

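The drift's foot hangs above the bar's -y end, at about (205,258) in the crop, and over the middle of the bar's width. I'll lower it in small steps.

{"fn": "step_arm", "kwargs": {"moves": [[0,3,5,0],[0,0,3,0],[0,0,0,0]]}}

```text
time_s: 11.9
eef_pos: [0.5706, -0.1083, 0.1555]
ee_rot: [[0.642, 0.766, -0.03], [0.766, -0.642, 0.012], [-0.01, -0.031, -0.999]]
contact_force: [-0.2, -0.2, -0.8]
gripper_width: 0.314
```

{"fn": "step_arm", "kwargs": {"moves": [[0,0,2,0],[0,0,0,0]]}}

```text
time_s: 12.15
eef_pos: [0.5706, -0.1083, 0.1537]
ee_rot: [[0.642, 0.766, -0.03], [0.766, -0.642, 0.012], [-0.01, -0.031, -0.999]]
contact_force: [-0.8, 0.0, -0.5]
gripper_width: 0.314
```

{"fn": "step_arm", "kwargs": {"moves": [[0,0,1,0],[0,0,0,0]]}}

```text
time_s: 12.4
eef_pos: [0.5707, -0.1082, 0.1527]
ee_rot: [[0.642, 0.766, -0.03], [0.767, -0.642, 0.012], [-0.01, -0.031, -0.999]]
contact_force: [0.3, -0.6, -0.2]
gripper_width: 0.314
```

{"fn": "step_arm", "kwargs": {"moves": [[0,0,1,0],[0,0,1,0]]}}

```text
time_s: 12.65
eef_pos: [0.5707, -0.1081, 0.1508]
ee_rot: [[0.642, 0.766, -0.029], [0.767, -0.642, 0.012], [-0.01, -0.03, -0.999]]
contact_force: [-0.8, -0.0, 4.0]
gripper_width: 0.313
```

{"fn": "step_arm", "kwargs": {"moves": [[0,0,1,0]]}}

```text
time_s: 12.78
eef_pos: [0.5708, -0.1081, 0.1504]
ee_rot: [[0.642, 0.766, -0.029], [0.767, -0.642, 0.012], [-0.01, -0.03, -1.0]]
contact_force: [-3.2, 0.7, 5.9]
gripper_width: 0.314
```

{"fn": "step_arm", "kwargs": {"moves": [[0,0,1,0]]}}

```text
time_s: 12.9
eef_pos: [0.5708, -0.1081, 0.1501]
ee_rot: [[0.642, 0.766, -0.029], [0.767, -0.642, 0.012], [-0.01, -0.03, -1.0]]
contact_force: [-1.8, 0.9, 6.9]
gripper_width: 0.314
```

{"fn": "step_arm", "kwargs": {"moves": [[0,0,1,0]]}}

```text
time_s: 13.02
eef_pos: [0.5709, -0.1081, 0.1498]
ee_rot: [[0.642, 0.766, -0.029], [0.767, -0.642, 0.012], [-0.009, -0.03, -1.0]]
contact_force: [-2.5, 0.6, 6.3]
gripper_width: 0.314
```

{"fn": "step_arm", "kwargs": {"moves": [[0,0,1.5,0],[0,0,1.5,0]]}}

```text
time_s: 13.28
eef_pos: [0.5708, -0.1082, 0.1484]
ee_rot: [[0.642, 0.766, -0.029], [0.767, -0.642, 0.012], [-0.009, -0.029, -1.0]]
contact_force: [-2.6, 0.9, 6.0]
gripper_width: 0.315
```

{"fn": "step_arm", "kwargs": {"moves": [[0,0,1.5,0],[0,0,1.5,0]]}}

```text
time_s: 13.52
eef_pos: [0.5708, -0.1083, 0.147]
ee_rot: [[0.642, 0.766, -0.028], [0.767, -0.642, 0.011], [-0.009, -0.029, -1.0]]
contact_force: [-1.9, -0.2, 6.9]
gripper_width: 0.312
```

Run:
```python
from h import *
plan([*V(0,-.030),.155],50,step=45)
```

```text
at [ 570.8 -108.3  147. ] ang 50.06 F [-1.9 -0.2  6.9] t 13.53 g 0.312
[[1.4, -1.2, -8.0, 0.001]]
```

{"fn": "step_arm", "kwargs": {"moves": [[0,0,-6,0],[0,0,-2,0]]}}

```text
time_s: 13.78
eef_pos: [0.5711, -0.1084, 0.1553]
ee_rot: [[0.642, 0.766, -0.028], [0.767, -0.642, 0.011], [-0.009, -0.029, -1.0]]
contact_force: [-0.1, -0.1, -0.1]
gripper_width: 0.316
```

Run:
```python
from h import *
plan([*V(0,.030),.155],50,n=2)
```

```text
at [ 571.1 -108.4  155.3] ang 50.06 F [-0.1 -0.1 -0.1] t 13.78 g 0.316
[[24.8, -18.5, 0.2, 0.001], [24.8, -18.5, 0.2, 0.001]]
```

{"fn": "step_arm", "kwargs": {"moves": [[25,-18,-1,0],[22,-17,0,0],[3,-2,0,0]]}}

```text
time_s: 14.15
eef_pos: [0.5753, -0.0456, 0.1573]
ee_rot: [[0.643, 0.765, -0.027], [0.766, -0.643, 0.011], [-0.009, -0.028, -1.0]]
contact_force: [0.3, 0.1, -1.8]
gripper_width: 0.311
```

{"fn": "step_arm", "kwargs": {"moves": [[0,0,2,0],[0,0,1,0]]}}

```text
time_s: 14.4
eef_pos: [0.5753, -0.0463, 0.1541]
ee_rot: [[0.643, 0.765, -0.027], [0.766, -0.643, 0.011], [-0.009, -0.028, -1.0]]
contact_force: [0.3, 0.1, -0.4]
gripper_width: 0.314
```

Run:
```python
from h import *
plan([*V(0,.030),.145],50,n=2)
```

```text
at [575.3 -46.3 154.1] ang 49.99 F [ 0.3  0.1 -0.4] t 14.4 g 0.314
[[-0.3, -0.2, 4.6, -0.0], [-0.3, -0.2, 4.6, -0.0]]
```

{"fn": "step_arm", "kwargs": {"moves": [[0,0,1.5,0],[0,0,1.5,0]]}}

```text
time_s: 14.65
eef_pos: [0.5752, -0.0475, 0.1508]
ee_rot: [[0.644, 0.765, -0.027], [0.765, -0.644, 0.011], [-0.009, -0.028, -1.0]]
contact_force: [0.3, -0.5, -1.0]
gripper_width: 0.313
```

{"fn": "step_arm", "kwargs": {"moves": [[0,0,1.5,0],[0,0,1.5,0]]}}

```text
time_s: 14.9
eef_pos: [0.575, -0.0479, 0.1475]
ee_rot: [[0.644, 0.764, -0.027], [0.765, -0.644, 0.011], [-0.01, -0.028, -1.0]]
contact_force: [-0.6, -0.3, -1.0]
gripper_width: 0.31
```

{"fn": "step_arm", "kwargs": {"moves": [[0,0,1.5,0],[0,0,1.5,0]]}}

```text
time_s: 15.15
eef_pos: [0.5751, -0.0479, 0.1452]
ee_rot: [[0.644, 0.764, -0.027], [0.765, -0.644, 0.011], [-0.009, -0.027, -1.0]]
contact_force: [-4.0, 0.6, 11.8]
gripper_width: 0.314
```

{"fn": "step_arm", "kwargs": {"moves": [[0,0,1.5,0],[0,0,1.5,0]]}}

```text
time_s: 15.4
eef_pos: [0.5752, -0.0478, 0.145]
ee_rot: [[0.644, 0.764, -0.027], [0.765, -0.644, 0.01], [-0.009, -0.027, -1.0]]
contact_force: [-4.1, 0.8, 14.4]
gripper_width: 0.311
```

{"fn": "step_arm", "kwargs": {"moves": [[0,0,-7,0],[-22,17,-1,0],[-22,17,0,0],[-4,3,0,0]]}}

```text
time_s: 15.9
eef_pos: [0.5736, -0.1091, 0.1538]
ee_rot: [[0.643, 0.766, -0.025], [0.766, -0.643, 0.01], [-0.008, -0.025, -1.0]]
contact_force: [0.5, 0.3, -0.8]
gripper_width: 0.317
```

Run:
```python
from h import *
plan([*V(0,-.030),.148],50,n=1)
```

```text
at [ 573.6 -109.1  153.8] ang 49.99 F [ 0.5  0.3 -0.8] t 15.9 g 0.317
[[0.2, -3.9, 5.8, -0.0]]
```

{"fn": "step_arm", "kwargs": {"moves": [[0,-2,2,0],[0,-1,2,0],[0,0,1,0]]}}

```text
time_s: 16.27
eef_pos: [0.5709, -0.1056, 0.1485]
ee_rot: [[0.643, 0.766, -0.025], [0.766, -0.643, 0.011], [-0.008, -0.026, -1.0]]
contact_force: [0.3, 0.8, -0.2]
gripper_width: 0.31
```

{"fn": "step_arm", "kwargs": {"moves": [[0,0,1.5,0],[0,0,1.5,0]]}}

```text
time_s: 16.52
eef_pos: [0.571, -0.1049, 0.1455]
ee_rot: [[0.642, 0.767, -0.025], [0.767, -0.642, 0.01], [-0.008, -0.026, -1.0]]
contact_force: [-2.2, -1.6, 8.3]
gripper_width: 0.312
```

{"fn": "step_arm", "kwargs": {"moves": [[0,0,1.5,0],[0,0,1.5,0]]}}

```text
time_s: 16.77
eef_pos: [0.5711, -0.1052, 0.1449]
ee_rot: [[0.641, 0.767, -0.025], [0.767, -0.641, 0.009], [-0.009, -0.025, -1.0]]
contact_force: [-4.8, 0.3, 14.9]
gripper_width: 0.313
```

{"fn": "step_arm", "kwargs": {"moves": [[0,0,1.5,0],[0,0,1.5,0]]}}

```text
time_s: 17.02
eef_pos: [0.571, -0.1052, 0.1449]
ee_rot: [[0.641, 0.767, -0.025], [0.767, -0.641, 0.009], [-0.009, -0.025, -1.0]]
contact_force: [-4.9, 1.9, 12.4]
gripper_width: 0.312
```

{"fn": "step_arm", "kwargs": {"moves": [[0,0,2,0],[0,0,2.2,0]]}}

```text
time_s: 17.27
eef_pos: [0.5711, -0.1053, 0.1447]
ee_rot: [[0.641, 0.767, -0.024], [0.768, -0.641, 0.009], [-0.009, -0.024, -1.0]]
contact_force: [-7.5, 1.6, 20.1]
gripper_width: 0.316
```

{"fn": "step_arm", "kwargs": {"moves": [[0,0,2.5,0]]}}

```text
time_s: 17.4
eef_pos: [0.5711, -0.1053, 0.1446]
ee_rot: [[0.641, 0.767, -0.024], [0.768, -0.641, 0.008], [-0.009, -0.023, -1.0]]
contact_force: [-6.9, 0.7, 22.2]
gripper_width: 0.311
```

{"fn": "step_arm", "kwargs": {"moves": [[0,0,2.8,0],[0,0,2.9,0]]}}

```text
time_s: 17.65
eef_pos: [0.5711, -0.1053, 0.1445]
ee_rot: [[0.641, 0.768, -0.023], [0.768, -0.641, 0.008], [-0.009, -0.022, -1.0]]
contact_force: [-9.5, 1.4, 25.5]
gripper_width: 0.314
```

{"fn": "step_arm", "kwargs": {"moves": [[0,0,2.9,0],[0,0,2.9,0]]}}

```text
time_s: 17.9
eef_pos: [0.5711, -0.1052, 0.1445]
ee_rot: [[0.64, 0.768, -0.022], [0.768, -0.64, 0.007], [-0.008, -0.021, -1.0]]
contact_force: [-8.7, 1.2, 23.8]
gripper_width: 0.313
```

{"fn": "step_arm", "kwargs": {"moves": [[0,0,1.5,0],[0,0,-5,0],[0,0,-3,0],[22,-17,-1,0],[24,-18,0,0]]}}

```text
time_s: 18.52
eef_pos: [0.5743, -0.048, 0.1547]
ee_rot: [[0.643, 0.766, -0.02], [0.766, -0.643, 0.007], [-0.008, -0.02, -1.0]]
contact_force: [0.5, 0.2, -0.6]
gripper_width: 0.312
```

Run:
```python
from h import *
plan([*V(0,.030),.147],50,n=1)
```

```text
at [574.3 -48.  154.7] ang 49.99 F [ 0.5  0.2 -0.6] t 18.52 g 0.312
[[1.3, -0.7, 7.7, -0.0]]
```

{"fn": "step_arm", "kwargs": {"moves": [[0,0,4,0],[0,0,2.5,0],[0,0,1.5,0],[0,0,1.5,0]]}}

```text
time_s: 19.02
eef_pos: [0.5743, -0.0478, 0.1448]
ee_rot: [[0.642, 0.766, -0.021], [0.767, -0.642, 0.007], [-0.008, -0.021, -1.0]]
contact_force: [-4.2, 3.6, 14.8]
gripper_width: 0.315
```

{"fn": "step_arm", "kwargs": {"moves": [[0,0,1.5,0],[0,0,2,0]]}}

```text
time_s: 19.27
eef_pos: [0.5744, -0.0478, 0.1447]
ee_rot: [[0.644, 0.765, -0.02], [0.765, -0.644, 0.009], [-0.006, -0.022, -1.0]]
contact_force: [-7.3, 3.8, 19.7]
gripper_width: 0.311
```

{"fn": "step_arm", "kwargs": {"moves": [[0,0,2.5,0],[0,0,2.7,0]]}}

```text
time_s: 19.52
eef_pos: [0.5745, -0.0478, 0.1447]
ee_rot: [[0.645, 0.764, -0.02], [0.764, -0.645, 0.011], [-0.004, -0.022, -1.0]]
contact_force: [-8.7, 3.9, 23.6]
gripper_width: 0.313
```

{"fn": "step_arm", "kwargs": {"moves": [[0,0,2.8,0],[0,0,2.8,0]]}}

```text
time_s: 19.77
eef_pos: [0.5745, -0.0478, 0.1447]
ee_rot: [[0.646, 0.763, -0.019], [0.763, -0.646, 0.013], [-0.002, -0.022, -1.0]]
contact_force: [-8.1, 3.5, 24.0]
gripper_width: 0.313
```

{"fn": "step_arm", "kwargs": {"moves": [[0,0,1.5,0],[0,0,-5,0],[0,0,-1,0],[-22,17,-1,0],[0,0,0,0]]}}

```text
time_s: 20.4
eef_pos: [0.5735, -0.0775, 0.1518]
ee_rot: [[0.648, 0.762, -0.017], [0.762, -0.648, 0.013], [-0.001, -0.022, -1.0]]
contact_force: [-0.3, -0.3, -0.7]
gripper_width: 0.316
```

Run:
```python
from h import *
plan([*V(0,.0),.147],50,n=1)
```

```text
at [573.5 -77.5 151.8] ang 49.62 F [-0.3 -0.3 -0.7] t 20.4 g 0.316
[[0.3, -1.3, 4.8, -0.007]]
```

{"fn": "step_arm", "kwargs": {"moves": [[0,-1,3,0],[0,0,2,0],[0,0,1.5,0],[0,0,1.5,0]]}}

```text
time_s: 20.9
eef_pos: [0.5727, -0.0756, 0.1447]
ee_rot: [[0.647, 0.762, -0.018], [0.762, -0.647, 0.013], [-0.002, -0.022, -1.0]]
contact_force: [-7.1, -1.1, 21.0]
gripper_width: 0.315
```

{"fn": "step_arm", "kwargs": {"moves": [[0,0,2,0],[0,0,2.2,0]]}}

```text
time_s: 21.15
eef_pos: [0.5727, -0.0756, 0.1447]
ee_rot: [[0.646, 0.763, -0.018], [0.763, -0.646, 0.011], [-0.003, -0.021, -1.0]]
contact_force: [-8.3, 1.0, 20.6]
gripper_width: 0.315
```

{"fn": "step_arm", "kwargs": {"moves": [[0,0,2.6,0],[0,0,2.8,0]]}}

```text
time_s: 21.4
eef_pos: [0.5727, -0.0755, 0.1446]
ee_rot: [[0.645, 0.764, -0.017], [0.764, -0.645, 0.01], [-0.004, -0.019, -1.0]]
contact_force: [-9.9, 0.1, 24.9]
gripper_width: 0.311
```

{"fn": "step_arm", "kwargs": {"moves": [[0,0,2.9,0],[0,0,2.9,0]]}}

```text
time_s: 21.65
eef_pos: [0.5727, -0.0755, 0.1446]
ee_rot: [[0.644, 0.765, -0.016], [0.765, -0.644, 0.008], [-0.004, -0.018, -1.0]]
contact_force: [-9.2, 0.1, 24.8]
gripper_width: 0.315
```

Middle done at about 25 N. There's plenty of time, so I'll do a second pass at both ends.

{"fn": "step_arm", "kwargs": {"moves": [[0,0,1.5,0],[0,0,-5,0],[0,0,-1,0],[-22,17,-1,0],[0,0,0,0]]}}

```text
time_s: 22.28
eef_pos: [0.5718, -0.1025, 0.1517]
ee_rot: [[0.642, 0.766, -0.016], [0.766, -0.642, 0.008], [-0.004, -0.017, -1.0]]
contact_force: [-0.5, -0.5, -1.1]
gripper_width: 0.309
```

{"fn": "step_arm", "kwargs": {"moves": [[0,0,3,0],[0,0,2,0],[0,0,1.5,0],[0,0,1.5,0],[0,0,2,0]]}}

```text
time_s: 22.9
eef_pos: [0.5717, -0.1011, 0.1446]
ee_rot: [[0.641, 0.768, -0.016], [0.768, -0.641, 0.007], [-0.005, -0.017, -1.0]]
contact_force: [-8.2, -0.6, 20.3]
gripper_width: 0.312
```

{"fn": "step_arm", "kwargs": {"moves": [[0,0,2.5,0],[0,0,2.8,0],[0,0,3,0]]}}

```text
time_s: 23.28
eef_pos: [0.5718, -0.1011, 0.1445]
ee_rot: [[0.639, 0.769, -0.016], [0.769, -0.639, 0.005], [-0.006, -0.015, -1.0]]
contact_force: [-9.9, -0.9, 26.4]
gripper_width: 0.31
```

{"fn": "step_arm", "kwargs": {"moves": [[0,0,3.1,0],[0,0,3.1,0]]}}

```text
time_s: 23.52
eef_pos: [0.5717, -0.101, 0.1445]
ee_rot: [[0.639, 0.769, -0.015], [0.77, -0.639, 0.003], [-0.007, -0.013, -1.0]]
contact_force: [-9.3, 0.1, 26.8]
gripper_width: 0.315
```

{"fn": "step_arm", "kwargs": {"moves": [[0,0,1.5,0],[0,0,-5,0],[0,0,-2,0],[21,-17,-1,0],[21,-17,0,0]]}}

```text
time_s: 24.15
eef_pos: [0.5727, -0.0465, 0.1531]
ee_rot: [[0.64, 0.768, -0.014], [0.768, -0.64, 0.003], [-0.007, -0.012, -1.0]]
contact_force: [0.0, 0.4, -1.8]
gripper_width: 0.314
```

{"fn": "step_arm", "kwargs": {"moves": [[0,0,4,0],[0,0,2.5,0],[0,0,1.5,0],[0,0,1.5,0],[0,0,1.5,0]]}}

```text
time_s: 24.78
eef_pos: [0.5727, -0.0457, 0.1447]
ee_rot: [[0.64, 0.768, -0.014], [0.768, -0.64, 0.006], [-0.005, -0.015, -1.0]]
contact_force: [-4.7, 4.6, 15.8]
gripper_width: 0.312
```

{"fn": "step_arm", "kwargs": {"moves": [[0,0,2,0],[0,0,2.5,0],[0,0,2.9,0]]}}

```text
time_s: 25.15
eef_pos: [0.5729, -0.0457, 0.1446]
ee_rot: [[0.643, 0.766, -0.013], [0.766, -0.643, 0.01], [-0.001, -0.017, -1.0]]
contact_force: [-9.6, 5.4, 27.7]
gripper_width: 0.314
```

{"fn": "step_arm", "kwargs": {"moves": [[0,0,3.1,0],[0,0,3.1,0]]}}

```text
time_s: 25.4
eef_pos: [0.573, -0.0458, 0.1445]
ee_rot: [[0.645, 0.764, -0.013], [0.765, -0.644, 0.012], [0.001, -0.017, -1.0]]
contact_force: [-9.0, 4.6, 28.5]
gripper_width: 0.314
```

{"fn": "step_arm", "kwargs": {"moves": [[0,0,1.5,0],[0,0,-6,0],[0,0,-10,0],[0,0,-5,0]]}}

```text
time_s: 25.9
eef_pos: [0.5732, -0.0479, 0.1667]
ee_rot: [[0.647, 0.763, -0.012], [0.763, -0.647, 0.012], [0.001, -0.017, -1.0]]
contact_force: [-0.1, -0.1, -0.9]
gripper_width: 0.313
```

Run:
```python
from h import *
wgrab('w7')
p=cv2.imread('pics/w7.png');cv2.imwrite('pics/w7c.png',p)
plan([*V(-.022,.115),.165],50,n=3)
```

```text
at [573.5 -47.9 167.1] ang 49.71 F [0.9 1.4 0. ] t 25.95 g 0.313
[[18.9, -22.8, 0.7, -0.002], [19.0, -22.8, 0.7, -0.002], [19.0, -22.8, 0.7, -0.002]]
```

View pics/w7c.png

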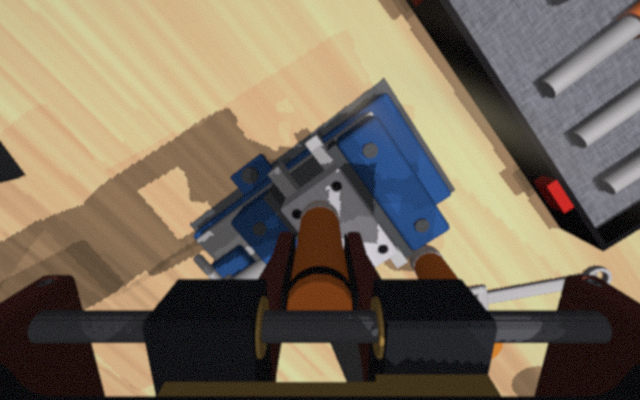

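Both parallel ends, at (283,178) and (317,148), are in line and the drift is still held. Next is the push test on parallel A's +y end, with the drift.

{"fn": "step_arm", "kwargs": {"moves": [[19,-23,0,0],[19,-23,0,0],[19,-22,0,0],[0,0,30,0],[0,0,25,0]]}}

```text
time_s: 26.58
eef_pos: [0.5599, 0.0424, 0.1142]
ee_rot: [[0.647, 0.762, -0.006], [0.762, -0.647, 0.012], [0.005, -0.012, -1.0]]
contact_force: [0.3, -0.2, -1.0]
gripper_width: 0.316
```

Run:
```python
from h import *
plan([*V(-.022,.115),.096],50,n=1)
plan([*V(-.022,.089),.096],50,n=1)
```

```text
at [559.9  42.4 114.2] ang 49.66 F [ 0.3 -0.2 -1. ] t 26.57 g 0.316
[[-3.3, 0.3, 18.2, -0.006]]
at [559.9  42.4 114.2] ang 49.66 F [ 0.3 -0.2 -1. ] t 26.57 g 0.316
[[-24.1, 15.9, 18.2, -0.006]]
```

{"fn": "step_arm", "kwargs": {"moves": [[-3,0,17,0],[-6,5,1,0],[-5,4,0,0]]}}

```text
time_s: 26.95
eef_pos: [0.5566, 0.0257, 0.094]
ee_rot: [[0.646, 0.763, -0.009], [0.763, -0.646, 0.012], [0.003, -0.015, -1.0]]
contact_force: [-0.7, 0.3, -1.3]
gripper_width: 0.313
```

Run:
```python
from h import *
plan([*V(-.022,.089),.096],50,n=1)
```

```text
at [556.6  25.7  94. ] ang 49.73 F [-0.7  0.3 -1.3] t 26.95 g 0.313
[[-9.3, 7.6, -2.0, -0.005]]
```

{"fn": "step_arm", "kwargs": {"moves": [[-4,3.2,-1,0],[-2.4,1.8,-1,0],[-0.8,0.6,0,0]]}}

```text
time_s: 27.32
eef_pos: [0.5576, 0.015, 0.0979]
ee_rot: [[0.647, 0.762, -0.006], [0.762, -0.647, 0.012], [0.005, -0.012, -1.0]]
contact_force: [0.3, -0.5, -0.4]
gripper_width: 0.312
```

{"fn": "step_arm", "kwargs": {"moves": [[-0.8,0.6,0,0]]}}

```text
time_s: 27.45
eef_pos: [0.5577, 0.0139, 0.0982]
ee_rot: [[0.648, 0.762, -0.005], [0.762, -0.647, 0.012], [0.006, -0.012, -1.0]]
contact_force: [0.8, 0.7, -0.1]
gripper_width: 0.313
```

{"fn": "step_arm", "kwargs": {"moves": [[-0.8,0.6,0,0]]}}

```text
time_s: 27.58
eef_pos: [0.5577, 0.0129, 0.0983]
ee_rot: [[0.647, 0.762, -0.005], [0.762, -0.647, 0.012], [0.006, -0.012, -1.0]]
contact_force: [-0.7, 0.3, -1.2]
gripper_width: 0.307
```

{"fn": "step_arm", "kwargs": {"moves": [[-0.8,0.6,0,0]]}}

```text
time_s: 27.7
eef_pos: [0.5576, 0.0121, 0.0983]
ee_rot: [[0.647, 0.762, -0.005], [0.762, -0.647, 0.012], [0.006, -0.012, -1.0]]
contact_force: [-0.5, 2.6, -0.8]
gripper_width: 0.312
```

{"fn": "step_arm", "kwargs": {"moves": [[-0.8,0.6,0,0]]}}

```text
time_s: 27.82
eef_pos: [0.5576, 0.0119, 0.0984]
ee_rot: [[0.648, 0.762, -0.005], [0.762, -0.648, 0.014], [0.007, -0.013, -1.0]]
contact_force: [0.6, 7.0, 1.2]
gripper_width: 0.311
```

{"fn": "step_arm", "kwargs": {"moves": [[-0.8,0.6,0,0],[-0.8,0.6,0,0]]}}

```text
time_s: 28.08
eef_pos: [0.5576, 0.0118, 0.0984]
ee_rot: [[0.648, 0.761, -0.005], [0.761, -0.648, 0.017], [0.009, -0.014, -1.0]]
contact_force: [0.5, 5.4, -0.8]
gripper_width: 0.315
```

A holds at 5–7 N without moving. I'll check B the same way before putting the drift back.

{"fn": "step_arm", "kwargs": {"moves": [[8,-6,0,0],[4,-3,0,0]]}}

```text
time_s: 28.32
eef_pos: [0.5585, 0.0272, 0.0985]
ee_rot: [[0.648, 0.761, -0.005], [0.761, -0.648, 0.016], [0.009, -0.014, -1.0]]
contact_force: [0.1, 0.3, -0.2]
gripper_width: 0.307
```

Run:
```python
from h import *
plan([*V(.022,.100),.097],50,n=2)
plan([*V(.022,.089),.097],50,n=1)
```

```text
at [558.5  27.2  98.5] ang 49.57 F [ 0.1  0.3 -0.2] t 28.32 g 0.307
[[11.7, 17.9, 0.8, -0.004], [11.7, 17.9, 0.8, -0.004]]
at [558.5  27.2  98.5] ang 49.57 F [ 0.1  0.3 -0.2] t 28.32 g 0.307
[[14.7, 42.3, 1.5, -0.008]]
```

{"fn": "step_arm", "kwargs": {"moves": [[13,17,0,0],[12,17,0,0],[0,0,0,0]]}}

```text
time_s: 28.7
eef_pos: [0.601, 0.0253, 0.098]
ee_rot: [[0.647, 0.763, -0.006], [0.763, -0.647, 0.015], [0.008, -0.014, -1.0]]
contact_force: [-0.1, 0.2, -0.1]
gripper_width: 0.311
```

Run:
```python
from h import *
plan([*V(.022,.089),.097],50,n=1)
```

```text
at [601.   25.3  98. ] ang 49.69 F [-0.1  0.2 -0.1] t 28.7 g 0.311
[[-11.5, 8.7, 1.0, -0.005]]
```

{"fn": "step_arm", "kwargs": {"moves": [[-6,4.5,0,0],[-2,1.5,0,0],[-1,0.8,0,0]]}}

```text
time_s: 29.08
eef_pos: [0.5978, 0.0134, 0.0973]
ee_rot: [[0.647, 0.763, -0.009], [0.763, -0.646, 0.015], [0.006, -0.016, -1.0]]
contact_force: [-0.6, 0.5, -0.8]
gripper_width: 0.311
```

{"fn": "step_arm", "kwargs": {"moves": [[-0.8,0.6,0,0],[-0.8,0.6,0,0]]}}

```text
time_s: 29.32
eef_pos: [0.5973, 0.0114, 0.0975]
ee_rot: [[0.647, 0.762, -0.009], [0.762, -0.647, 0.015], [0.006, -0.016, -1.0]]
contact_force: [-0.1, 3.8, -1.5]
gripper_width: 0.311
```

{"fn": "step_arm", "kwargs": {"moves": [[-0.8,0.6,0,0]]}}

```text
time_s: 29.45
eef_pos: [0.5973, 0.0113, 0.0975]
ee_rot: [[0.647, 0.762, -0.008], [0.762, -0.647, 0.017], [0.007, -0.017, -1.0]]
contact_force: [0.9, 6.0, -1.4]
gripper_width: 0.31
```

{"fn": "step_arm", "kwargs": {"moves": [[-0.8,0.6,0,0]]}}

```text
time_s: 29.58
eef_pos: [0.5973, 0.0113, 0.0975]
ee_rot: [[0.648, 0.762, -0.008], [0.762, -0.648, 0.018], [0.008, -0.018, -1.0]]
contact_force: [0.3, 5.7, -0.4]
gripper_width: 0.316
```

Both hold. I'll carry the drift back to the mat.

{"fn": "step_arm", "kwargs": {"moves": [[10,-8,0,0],[8,-6,-40,0],[0,0,-60,0],[-10,0,-15,0],[-50,5,0,0]]}}

```text
time_s: 30.2
eef_pos: [0.5645, -0.014, 0.2147]
ee_rot: [[0.644, 0.765, -0.009], [0.765, -0.644, 0.016], [0.006, -0.017, -1.0]]
contact_force: [-0.0, -0.2, -1.2]
gripper_width: 0.313
```

Run:
```python
from h import *
plan([.492,-.278,.205],50,step=52)
```

```text
at [564.5 -14.  214.7] ang 49.92 F [-0.  -0.2 -1.2] t 30.2 g 0.313
[[-41.4, 19.1, 1.6, -0.0], [-41.4, 19.1, 1.6, -0.0], [-41.4, 19.1, 1.6, -0.0], [-41.5, 19.1, 1.6, -0.0], [-41.5, 19.0, 1.6, -0.0], [-41.5, 19.0, 1.6, -0.0]]
```

{"fn": "step_arm", "kwargs": {"moves": [[-41,19,0,0],[-41,19,0,0],[-41,19,0,0],[-41,19,0,0],[-41,19,0,0]]}}

```text
time_s: 30.82
eef_pos: [0.4986, -0.2364, 0.2087]
ee_rot: [[0.641, 0.767, -0.016], [0.767, -0.641, 0.015], [0.002, -0.022, -1.0]]
contact_force: [-0.2, -0.5, -1.0]
gripper_width: 0.312
```

{"fn": "step_arm", "kwargs": {"moves": [[-30,14,0,0],[0,0,0,0]]}}

```text
time_s: 31.08
eef_pos: [0.4874, -0.2712, 0.2065]
ee_rot: [[0.644, 0.765, -0.019], [0.765, -0.644, 0.016], [0.0, -0.025, -1.0]]
contact_force: [-0.6, 0.7, -0.5]
gripper_width: 0.314
```

Run:
```python
from h import *
plan([.492,-.278,.050],50,step=45)
```

```text
at [ 487.4 -271.2  206.5] ang 49.91 F [-0.6  0.7 -0.5] t 31.07 g 0.314
[[-0.6, 2.0, 39.1, -0.0], [-0.6, 2.0, 39.1, -0.0], [-0.6, 2.0, 39.1, -0.0], [-0.6, 2.0, 39.1, -0.0]]
```

{"fn": "step_arm", "kwargs": {"moves": [[-2,4,45,0],[0,3,45,0],[0,1,40,0],[0,0,15,0],[0,0,0,0]]}}

```text
time_s: 31.7
eef_pos: [0.49, -0.2712, 0.0572]
ee_rot: [[0.643, 0.766, -0.019], [0.766, -0.643, 0.017], [0.0, -0.026, -1.0]]
contact_force: [0.2, 0.3, 0.1]
gripper_width: 0.311
```

Run:
```python
from h import *
plan([.492,-.278,.042],50,step=45)
wgrab('w8')
```

```text
at [ 490.  -271.2   57.2] ang 50.0 F [0.2 0.3 0.1] t 31.7 g 0.311
[[-3.9, 5.9, 15.2, 0.0]]
```

View pics/w8.png

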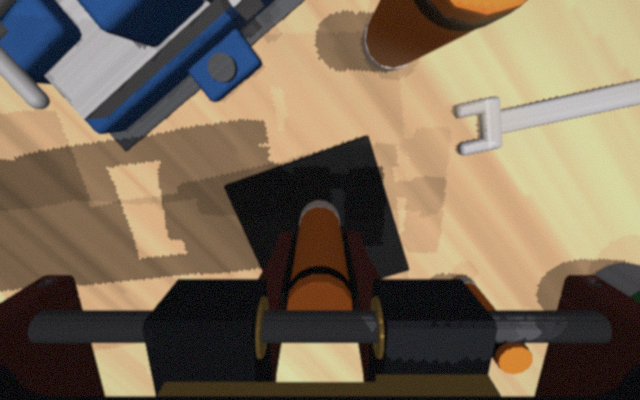

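The drift's foot at (320,205) is over the mat. I'll lower it to touch.

{"fn": "step_arm", "kwargs": {"moves": [[-4,3,8,0],[-3,0,3,0],[0,0,1.5,0]]}}

```text
time_s: 32.12
eef_pos: [0.4902, -0.2803, 0.048]
ee_rot: [[0.643, 0.766, -0.013], [0.766, -0.642, 0.013], [0.002, -0.018, -1.0]]
contact_force: [0.3, -0.4, -0.4]
gripper_width: 0.317
```

{"fn": "step_arm", "kwargs": {"moves": [[0,0,1,0],[0,0,1,0]]}}

```text
time_s: 32.38
eef_pos: [0.4904, -0.2806, 0.0465]
ee_rot: [[0.643, 0.766, -0.012], [0.766, -0.643, 0.013], [0.002, -0.017, -1.0]]
contact_force: [0.3, -0.1, -0.5]
gripper_width: 0.309
```

{"fn": "step_arm", "kwargs": {"moves": [[0,0,1,0],[0,0,0.5,0]]}}

```text
time_s: 32.62
eef_pos: [0.4904, -0.2806, 0.045]
ee_rot: [[0.643, 0.766, -0.012], [0.766, -0.643, 0.013], [0.002, -0.017, -1.0]]
contact_force: [-0.6, -0.1, -0.8]
gripper_width: 0.317
```

{"fn": "step_arm", "kwargs": {"moves": [[0,0,1,0],[0,0,1,0]]}}

```text
time_s: 32.88
eef_pos: [0.4904, -0.2805, 0.0428]
ee_rot: [[0.643, 0.766, -0.012], [0.766, -0.643, 0.013], [0.002, -0.017, -1.0]]
contact_force: [-0.7, 0.8, -1.2]
gripper_width: 0.313
```

{"fn": "step_arm", "kwargs": {"moves": [[0,0,0.8,0],[0,0,0.8,0]]}}

```text
time_s: 33.12
eef_pos: [0.4905, -0.2804, 0.0418]
ee_rot: [[0.643, 0.766, -0.012], [0.766, -0.643, 0.013], [0.002, -0.018, -1.0]]
contact_force: [-3.2, 2.5, 13.6]
gripper_width: 0.317
```

{"fn": "step_arm", "kwargs": {"moves": [[0,0,0.8,0],[0,0,0.8,0]]}}

```text
time_s: 33.38
eef_pos: [0.4905, -0.2805, 0.0418]
ee_rot: [[0.643, 0.766, -0.012], [0.766, -0.643, 0.013], [0.002, -0.018, -1.0]]
contact_force: [-3.1, 0.6, 8.8]
gripper_width: 0.312
```

Contact with the mat. I'll release with a light grip force and open.

{"fn": "step_arm", "kwargs": {"moves": [[0,0,0,0],[0,0,0,0]], "squeeze": 5}}

```text
time_s: 33.62
eef_pos: [0.4906, -0.2805, 0.042]
ee_rot: [[0.643, 0.766, -0.012], [0.766, -0.643, 0.012], [0.002, -0.017, -1.0]]
contact_force: [-0.1, 0.5, -0.7]
gripper_width: 0.316
```

{"fn": "step_arm", "kwargs": {"moves": [[0,0,0,0],[0,0,0,0],[0,0,0,0],[0,0,0,0],[0,0,0,0]], "hand": 1}}

```text
time_s: 34.25
eef_pos: [0.4907, -0.2806, 0.0417]
ee_rot: [[0.643, 0.766, -0.012], [0.766, -0.643, 0.012], [0.002, -0.017, -1.0]]
contact_force: [-0.5, 0.3, -0.8]
gripper_width: 0.846
```

{"fn": "step_arm", "kwargs": {"moves": [[0,0,0,0],[0,0,0,0],[0,0,0,0]]}}

```text
time_s: 34.62
eef_pos: [0.4907, -0.2806, 0.0417]
ee_rot: [[0.643, 0.766, -0.012], [0.766, -0.643, 0.012], [0.002, -0.017, -1.0]]
contact_force: [-0.3, 0.3, -0.3]
gripper_width: 1.001
```

Run:
```python
from h import *
print(bot.observe()['gripper_width'])
wgrab('w9')
```

```text
1.0005269420888852
```

View pics/w9.png

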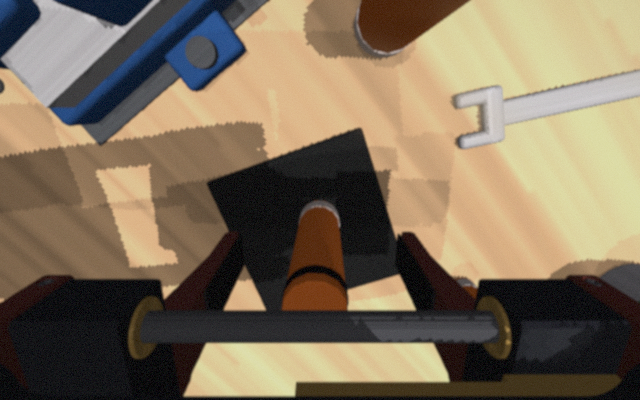

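The drift stands clear of both fingers. I'll retreat straight up slowly, then go over towards the vise for a last check.

{"fn": "step_arm", "kwargs": {"moves": [[0,0,-20,0],[0,0,-35,0],[0,0,-45,0],[0,0,-50,0],[0,0,-50,0]]}}

```text
time_s: 35.3
eef_pos: [0.4905, -0.2815, 0.2428]
ee_rot: [[0.643, 0.766, -0.021], [0.766, -0.643, 0.018], [0.0, -0.027, -1.0]]
contact_force: [1.0, 0.0, -0.8]
gripper_width: 1.0
```

Run:
```python
from h import *
wgrab('w10')
plan([.55,-.04,.30],86.4,step=50)
```

```text
at [ 493.8 -283.5  250. ] ang 50.0 F [ 2.5 -1.   4.4] t 35.35 g 0.997
[[37.1, -18.9, -8.3, -0.106], [38.9, -14.9, -8.3, -0.106], [40.3, -10.7, -8.3, -0.106], [41.2, -6.4, -8.3, -0.106], [41.6, -2.0, -8.3, -0.106], [41.6, 2.4, -8.3, -0.106]]
```

View pics/w10.png

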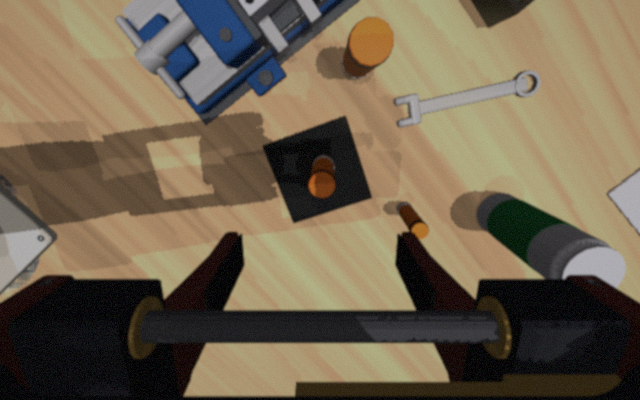

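The drift stands upright near the mat's middle, its top at (322,184) and foot at (322,163). Now the last look at the vise.

{"fn": "step_arm", "kwargs": {"moves": [[37,-19,-8,-0.1],[39,-15,-8,-0.1],[40,-11,-8,-0.1],[41,-6,-8,-0.1],[42,-2,-8,-0.1]]}}

```text
time_s: 35.98
eef_pos: [0.5438, -0.0787, 0.2948]
ee_rot: [[0.187, 0.982, -0.007], [0.982, -0.187, 0.01], [0.008, -0.008, -1.0]]
contact_force: [-0.9, 0.2, -0.5]
gripper_width: 0.997
```

{"fn": "step_arm", "kwargs": {"moves": [[40,2,-8,-0.1],[0,0,0,0]]}}

```text
time_s: 36.22
eef_pos: [0.554, -0.0363, 0.3037]
ee_rot: [[0.081, 0.997, -0.005], [0.997, -0.081, 0.01], [0.009, -0.006, -1.0]]
contact_force: [-1.1, 0.0, -0.1]
gripper_width: 1.001
```

Run:
```python
from h import *
np.set_printoptions(precision=4,suppress=True)
wgrab('w11');p=cv2.imread('pics/w11.png')
cv2.imwrite('pics/w11c.png',cv2.resize(p[110:250,260:400],(600,600),interpolation=3))
```

```text
(no output)
```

View pics/w11c.png

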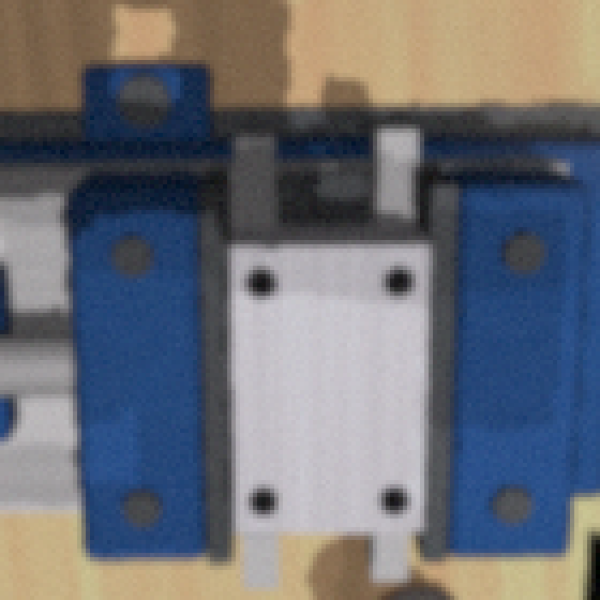

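Run:
```python
from h import *
np.set_printoptions(precision=4,suppress=True)
T=np.load('pics/w11_T.npy');c=optics.camera_model('wrist');d=np.load('pics/w11.npy');k=140/600
R=lambda x,y,z: ray(c,T,260+x*k,110+y*k,z)
a=np.radians(-3.6);yv=np.array([-np.sin(a),np.cos(a)])
f=lambda x,y,z:R(x,y,z)[:2]@yv*1000
j=(f(140,177,.097)+f(140,555,.097)+f(515,180,.097)+f(515,553,.097))/4
b=(f(330,242,.1085)+f(330,532,.1085))/2
print('jaw mid',j,'bar mid',b,'A',(f(255,133,.077)+f(260,587,.077))/2,'B',(f(397,126,.077)+f(390,582,.077))/2, 'len',f(255,133,.077)-f(260,587,.077))
for y in(320,380,440,490):
    u,v=int(260+330*k),int(110+y*k);D=np.median(d[v-1:v+2,u-8:u+9]);print((T@[(u-c['cx'])/c['fx']*D,(v-c['cy'])/c['fy']*D,D,1])[1:3])
T=np.load('pics/w10_T.npy')
print('drift',ray(c,T,322,184,.116),'mat',np.mean([ray(c,T,u,v,.006) for u,v in[(264,148),(345,116),(371,197),(294,222)]],0))
```

```text
jaw mid -38.18537870296506 bar mid -40.28229410521297 A -42.80970640696637 B -41.515593688845506 len 151.1085337641278
[-0.0538  0.1079]
[-0.0722  0.1077]
[-0.0909  0.1078]
[-0.1074  0.1077]
drift [ 0.4916 -0.2815  0.116 ] mat [ 0.4786 -0.2859  0.006 ]
```

Run:
```python
from rig import sign_off
print(sign_off())
```

```text
the job is handed in; nothing more can be done
None
```

The job is done and handed in after about 36 of the 72 seconds. `sign_off` gives no verdict, so the checks below are my own.

**What I did**
- **Sliding the parallel back:** I pushed the slid-out parallel (handle side) about 33 mm back with the shut fingers. The first push passed over it, because the fingers end about 25 mm short of the stated tool point. The second, lower push moved it.
- **Seating the bar:** I pressed it down with the drift at both ends and the middle, then gave both ends a second press. The steady downward force was about 24–28 N. With the sideways part the highest reading was about 30 N, below the 40 N limit.
- **Slide test:** I pushed the +y end of each parallel with the drift at about 5–7 N, and neither moved.
- **Putting the drift back:** I stood it on the mat, let go and moved clear.

**Last checks**
- **Bar:** level within about 0.2 mm over 54 mm (roughly 0.004 rad against the 0.008 limit). Its top is at about 0.108 m, so it is seated.
- **Parallels:** their middles are 1.3 mm apart along the jaws and 1–2.5 mm off the bar's middle. Against the blurred jaw edges they measured 3.3–4.6 mm off. The two references differ by 2 mm, but both are within the 7 mm allowed.
- **Drift:** upright, about 14 mm from the mat's middle, with the gripper well clear.
- **Not checked:** I could not measure the pinch force on each parallel directly; the slide test is the only evidence for it. The arm never went near the bystanders, but I did not re-measure their positions.

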